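Find the socket that fits the cookie press's nut

TASK

One of the three steel sockets in the white pan fits the hexagonal clamp nut on the cookie press: try them on the nut until you find it. Stand each socket that does not fit back upright in the pan, let go of it, and finish with the fitting socket pushed fully home on the nut, still held firmly in the gripper - do not let go of it at the end. Leave the other things on the table, pan and press where they are.

Things in the scene. Friction and masses are not known exactly. Their poses are not given: they have to be found in the camera images.
- socket_1: One of three outwardly identical dark steel sockets, standing mouth down, 0.25 kg. Round cup 44 mm wide, 33 mm tall; on top an upright flat tang, 16 mm thick (socket x), 30 mm wide (y), from 33 to 75 mm above the rim, to grip across its thickness. Below, a hex bore 25 mm deep, two of its flats facing along x. Bore width differs, unknown: one fits, two are too narrow. Origin: centre of lower rim, z up.
- socket_2: Another of three outwardly identical dark steel sockets, standing mouth down, 0.25 kg. Round cup 44 mm wide, 33 mm tall; on top an upright flat tang, 16 mm thick (socket x), 30 mm wide (y), from 33 to 75 mm above the rim, to grip across its thickness. Below, a hex bore 25 mm deep, two of its flats facing along x. Bore width differs, unknown: one fits, two are too narrow. Origin: centre of lower rim, z up.
- socket_3: Another of three outwardly identical dark steel sockets, standing mouth down, 0.25 kg. Round cup 44 mm wide, 33 mm tall; on top an upright flat tang, 16 mm thick (socket x), 30 mm wide (y), from 33 to 75 mm above the rim, to grip across its thickness. Below, a hex bore 25 mm deep, two of its flats facing along x. Bore width differs, unknown: one fits, two are too narrow. Origin: centre of lower rim, z up.
- nut: Dark steel hex nut, fixed, not turning, on a 50 mm wide, 3 mm thick washer on the press's deck. 30 mm across flats, top edge bevelled, top 21 mm above the origin; an 18 mm bolt end rises to 25 mm. Origin: centre of the washer's underside, z up. Two flats face along x: the socket's x must match the nut's x to a multiple of 60 degrees (5 degrees off is harmless); the right bore has 1 mm play a side.
- nut_seat (a point): Point on the nut's axis at the top of the washer, 3 mm above the deck: a socket is fully home when its lower rim rests here (its origin coincides with this point). A too narrow socket stops on the nut's top, 15 to 18 mm higher.
- pan: White plastic open pan, fixed, 240 mm (x) by 300 mm (y), 22 mm high, walls and floor 4 mm thick, in which the sockets stand, with a cutter and a brush. It and the press may each be on either side of the robot. Origin: centre of its underside; inner floor 4 mm above it.
- press: Low cookie press, fixed: aluminium base 200 mm by 200 mm, 50 mm high, the nut on the flat deck at x = -50 mm, y = -20 to +10 mm; at x = +20 to +96 mm two white cheeks and a white roller rise to 105 mm above the table. Origin: centre of its underside, roller side towards +x.
- cutter: Bystander: steel ring cutter, 64 mm in diameter, 26 mm high, in the pan. Origin: centre of underside.
- brush: Bystander: pastry brush with wooden handle, 150 mm long, lying in the pan.
- cookie: Bystander: one heart-shaped biscuit, about 50 mm, 9 mm thick, lying on the deck of the press beside the nut. Origin: centre of underside.
- cookies: Bystander: stack of heart-shaped biscuits, 65 mm wide, 36 mm high, on the table at the far side. Origin: centre of underside.
- jar: Bystander: clear jar with metal cap, 64 mm in diameter, 90 mm high, on the table at the far side. Origin: centre of underside.
- mug: Bystander: white mug, 80 mm in diameter, 90 mm high, on the table at the left. Origin: centre of underside.
- scraper: Bystander: steel dough scraper with wooden handle, 150 mm, lying on the table at the right.
There are look-alikes about, which are no part of the job. Leave any blue look-alike of the socket_1 alone.

How it is judged (in metres and radians):
At the end, for the whole second after the job is handed in: One socket sits over the nut: axes within 3 mm, rim within 4 mm of the washer, tilt under 4 degrees, at rest, gripped by the fingers with over 3 N. The other two stand upright (8 degrees) and released on the pan floor, axes 20 mm inside its outer edges (((horizontal distance between socket_1 and nut_seat below 0.003 m and z of socket_1 in the frame of nut_seat below 0.004 m and angle between socket_1's own z axis and vertical below 0.07 rad and contact force between the fingers and socket_1 above 3 N and linear speed of each of socket_1, socket_2, socket_3 below 0.02 m/s and x of socket_2 in the frame of pan between -0.1 and 0.1 m and y of socket_2 in the frame of pan between -0.13 and 0.13 m and z of each of socket_2, socket_3 in the frame of pan below 0.009 m and angle between each of socket_2, socket_3's own z axis and vertical below 0.15 rad and contact force between each of socket_2, socket_3 and the arm below 0.05 N and contact force between each of socket_2, socket_3 and the fingers below 0.05 N and x of socket_3 in the frame of pan between -0.1 and 0.1 m and y of socket_3 in the frame of pan between -0.13 and 0.13 m) or (horizontal distance between socket_2 and nut_seat below 0.003 m and z of socket_2 in the frame of nut_seat below 0.004 m and angle between socket_2's own z axis and vertical below 0.07 rad and contact force between the fingers and socket_2 above 3 N and linear speed of each of socket_2, socket_1, socket_3 below 0.02 m/s and x of socket_1 in the frame of pan between -0.1 and 0.1 m and y of socket_1 in the frame of pan between -0.13 and 0.13 m and z of each of socket_1, socket_3 in the frame of pan below 0.009 m and angle between each of socket_1, socket_3's own z axis and vertical below 0.15 rad and contact force between each of socket_1, socket_3 and the arm below 0.05 N and contact force between each of socket_1, socket_3 and the fingers below 0.05 N and x of socket_3 in the frame of pan between -0.1 and 0.1 m and y of socket_3 in the frame of pan between -0.13 and 0.13 m) or (horizontal distance between socket_3 and nut_seat below 0.003 m and z of socket_3 in the frame of nut_seat below 0.004 m and angle between socket_3's own z axis and vertical below 0.07 rad and contact force between the fingers and socket_3 above 3 N and linear speed of each of socket_3, socket_1, socket_2 below 0.02 m/s and x of socket_1 in the frame of pan between -0.1 and 0.1 m and y of socket_1 in the frame of pan between -0.13 and 0.13 m and z of each of socket_1, socket_2 in the frame of pan below 0.009 m and angle between each of socket_1, socket_2's own z axis and vertical below 0.15 rad and contact force between each of socket_1, socket_2 and the arm below 0.05 N and contact force between each of socket_1, socket_2 and the fingers below 0.05 N and x of socket_2 in the frame of pan between -0.1 and 0.1 m and y of socket_2 in the frame of pan between -0.13 and 0.13 m))); the arm keeps its last pose, push and grip.
It fails at once if a bystander is pushed more than 30 mm from its place (distance of any of cutter, brush, cookie, cookies, jar, mug, scraper from where it was at the start of the episode above 0.03 m).
It also fails if it takes over 72 s, if anything falls off the work surface, if the arm or the gripper's body presses on something with over 40 N, if the wrist force passes 120 N, or if a joint passes its speed limit or range.

ROBOT

A 6-joint arm with a two-finger parallel gripper is mounted at the origin on the work surface. World frame = base frame: x ahead of the robot, y to its left, z up, the work surface at z = 0. Lengths are in mm, angles in degrees, forces in N, time in s.
With the tool pointing down it reaches from about 350 to 850 mm from the base axis. Payload 8.1 kg.
Tool frame: the origin (TCP) lies on the mounting face of the last link; the fingertips stand 173 mm ahead of it and the grasp point (between the pads) lies 155 mm ahead of it; z points along the fingers, y is the direction in which the jaws open and shut (so a half turn about z gives the same grasp; the last joint's range is limited). The gripper opens to 85 mm and grips with 20 to 120 N. Pads are 22 mm wide; open, the fingers measure 114 mm over their backs; the gripper's body (76 mm by 85 mm) begins 54 mm behind the grasp point. The pads swing forward as they close: fully open they stand 13 mm farther back than shut.
Start: joints at [69.248, 7.471, 85.268, -0, 87.261, -4.893], TCP at [163.946, 577.173, 404.692] pointing down, gripper open.
Joint ranges: [-169.43, 169.43], [-51.17, 129.36], [1.28, 143.12], [-76.62, 256.62], [0, 156.53], [-152.29, 152.29]. Speed limits (degrees/s): [136.94, 136.94, 159.86, 180, 180, 180].

INTERFACE

Orientations are given as [roll, pitch, yaw] about the fixed x, y, z axes, in that order (R = Rz(yaw) Ry(pitch) Rx(roll)).
In Python, from bench import * gives the robot as it stands.
- The arm moves only by the tool arm_command, never from a script. Its argument "plan" is a list of rows, each an object of numbers: "jaw": the closure, from 0 (fully open) to 1 (shut); "dx", "dy", "dz": the shift along the tool's x, y, z in mm; "wx", "wy", "wz": the turn, a rotation vector about the tool's x, y, z in rad. A call has 1 to 12 rows; each row is the pose to reach, as a shift and turn from the pose commanded when the call began, along the tool's axes at that moment; what a row does not reach only later rows make up. A row lasts 1/10 s, in which the tool goes at most 50 mm and 8.59 degrees, less where a joint would pass 70% of its speed; a pose out of reach is approached as far as the arm can. A call with a gripper value outside its range is refused whole. The fingers move at their own pace and stop on an object; "squeeze" is the grip in N (left out, the last holds). Time passes only in rows, so rows that repeat a pose let the fingers close. It gives the time, the measured TCP pose, the force and the opening at its end, in the units of the state.
- sense(): the state, without advancing time (a new reading comes with each control period).
- snapshot(name): name is "side" or "top"; returns a dict with "pixels" (480x640x3 uint8, red, green, blue), "fx", "fy", "cx", "cy" (pixels), "extrinsics" (4x4, takes a point from camera to world coordinates). Camera axes: x right, y up, looking along -z (the intrinsics and any distortion apply to the point x, -y, -z); pixel columns grow to the right and rows downward; lengths in mm; the calibration is good to about 2 mm. A picture is of the moment at which its call begins. There is no depth.
- hand_in(): hands the job in, once; it reports no verdict.
Trained networks look in the newest picture that a camera, given by its name, has taken for a name from the list of things; names that differ only in an ending like _2 or _b are one class to them, and where a whole thing is asked for, a point or a joint stands for the part that bears it (a point fixed in the world has none). Each returns a list of dicts, best first, with "score" (0 to 1); they miss things now and then, are a little off and sometimes report something else, mostly with a low value. They report only what shows in the picture. A call takes as long as a camera call. They do not tell look-alikes from the thing itself.
- recognise(camera, target): "box" ([left, top, width, height] in pixels, round what is visible of it).
- pinpoint(camera, target): "pixel" ([column, row] in pixels: a listed point, or the origin of a listed thing).
The state is a dict: "time": time; "joint_pos": joint angles; "qd": joint speeds; "joint_efforts": joint torques, N m; "tool_pos": TCP position; "tcp_rot": TCP orientation; "ft_force": force on the tool from outside, world axes, zero at the start; "wrist_torque": the same for the moment, N m; "finger_gap": finger opening in mm.
Only numpy, scipy, OpenCV 4.12 (cv2) and the standard library are available. Lean on these libraries where they do the work, as an engineer would, in place of code of your own. Each camera call takes 0.05 s, during which the arm holds its last target.

## Working session

There is one attempt and no reset: what is moved stays moved. The work goes in short steps, Python scripts to look and compute and a tool call to move; the robot and the scene stay as the last step left them, time stands still between calls to the robot, and variables do not carry over. Pictures are saved under pics/ and viewed, and the job is handed in when it is done.

Besides the shell and the picture viewer there is one more tool, called after ">>>" as name(argument=value, ...) on one line, values as JSON. arm_command: Moves the arm, as the interface text tells. Its arguments: {"type":"object","properties":{"plan":{"type":"array"},"squeeze":{"type":"number"}},"required":["plan"]}

```bash
ls; mkdir -p pics; python3 - <<'E'
from bench import *
import cv2
print(sense())
for n in("top","side"):
    s=snapshot(n); cv2.imwrite(f"pics/{n}0.png",s["pixels"][:,:,::-1]); print({k:v for k,v in s.items() if k!="pixels"})
    for t in("socket_1","nut","nut_seat","pan","press","cutter"):
        print(n,t,[(round(d["score"],2),[round(v) for v in d["pixel"]]) for d in pinpoint(n,t)])
E
```

```text
pics
{'time': 0.0, 'joint_pos': array([ 6.92468477e+01,  7.51530485e+00,  8.53303797e+01,  2.42788378e-05,
        8.72614289e+01, -4.89251296e+00]), 'qd': array([-0.06086791, -0.05641805,  0.00068669,  0.02075262, -0.04350875,
       -0.08671881]), 'joint_efforts': array([-2.71049117e-03, -5.69351470e+01, -5.00574195e+01, -1.54525992e-04,
        1.36931345e-02, -9.42724751e-05]), 'tool_pos': array([163.86875379, 576.94556893, 403.63153304]), 'tcp_rot': array([-1.79893279e+02, -9.15951479e-03,  1.64139351e+02]), 'ft_force': array([ 0.13421181,  0.28236376, -0.09314311]), 'wrist_torque': array([ 0.0043531 ,  0.02066075, -0.05517277]), 'finger_gap': 85.20113670665778}
{'fx': 501.0621247326923, 'fy': 501.0621247326923, 'cx': 314.6456550579344, 'cy': 225.6265637567355, 'extrinsics': array([[-6.41949650e-03,  9.94752990e-01, -1.02104252e-01,
         4.06050461e+02],
       [-9.99973238e-01, -6.02760663e-03,  4.14620324e-03,
         8.02225475e+00],
       [ 3.50900381e-03,  1.02128136e-01,  9.94765063e-01,
         1.64050316e+03],
       [ 0.00000000e+00,  0.00000000e+00,  0.00000000e
[... 357 characters left out ...]
22306325, 'fy': 526.7143922306325, 'cx': 314.9658480869359, 'cy': 241.01241489531859, 'extrinsics': array([[ 8.11552011e-01,  3.93162300e-01, -4.32211452e-01,
        -1.34273159e+01],
       [-5.84103953e-01,  5.64096054e-01, -5.83625063e-01,
        -8.28259917e+02],
       [ 1.43494024e-02,  7.26098511e-01,  6.87440941e-01,
         1.03644409e+03],
       [ 0.00000000e+00,  0.00000000e+00,  0.00000000e+00,
         1.00000000e+00]])}
side socket_1 [(0.97, [341, 311]), (0.71, [282, 266]), (0.67, [308, 295]), (0.62, [364, 339]), (0.55, [258, 318])]
side nut [(0.63, [234, 218]), (0.21, [361, 224])]
side nut_seat []
side pan [(0.65, [349, 307])]
side press [(0.83, [248, 223])]
side cutter []
```

View pics/top0.png

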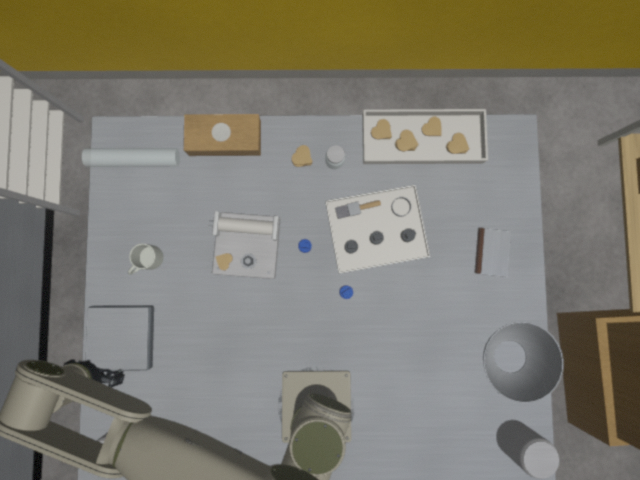

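View pics/side0.png

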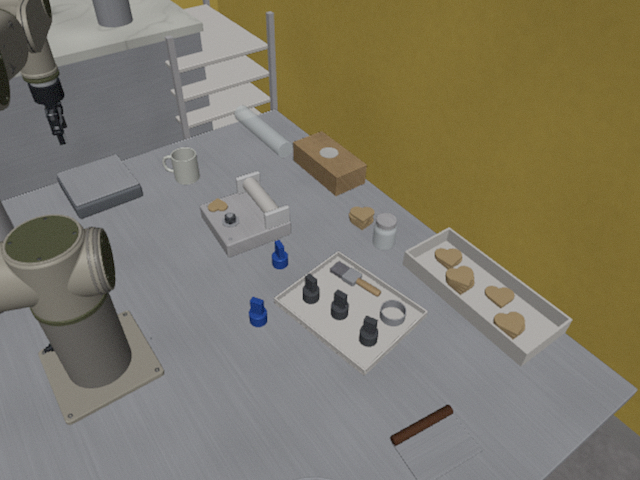

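```bash
python3 - <<'E'
import cv2
a=cv2.imread("pics/top0.png"); 
cv2.imwrite("pics/top0c.png",cv2.resize(a[180:320,190:430],None,fx=3.3,fy=3.3,interpolation=cv2.INTER_CUBIC))
a=cv2.imread("pics/side0.png"); 
cv2.imwrite("pics/side0c.png",cv2.resize(a[190:370,180:420],None,fx=3.3,fy=3.3,interpolation=cv2.INTER_CUBIC))
E
```

```text
(no output)
```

View pics/top0c.png

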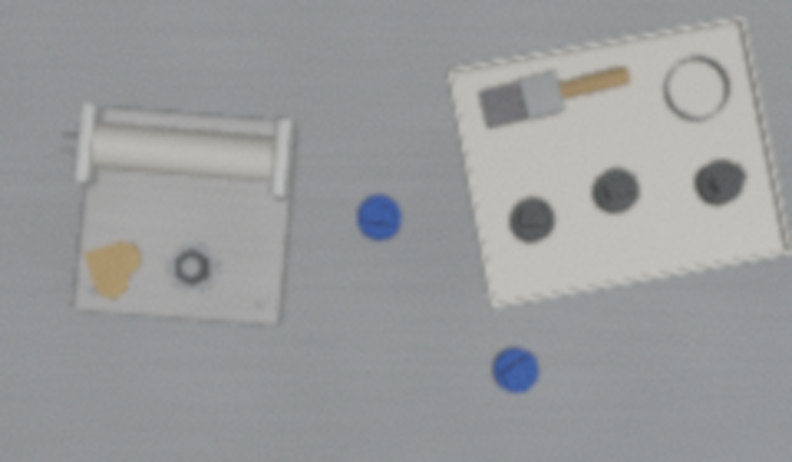

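View pics/side0c.png

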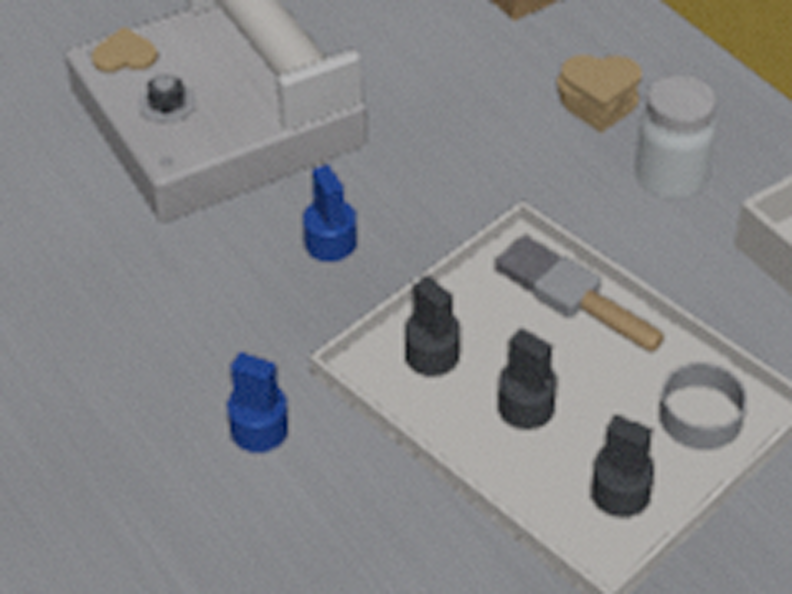

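```bash
cat > h.py <<'E'
import numpy as np, cv2
from scipy.optimize import minimize
SS=8
def proj(s,P):
    T=s["extrinsics"];c=(np.asarray(P,float)-T[:3,3])@T[:3,:3]
    return np.stack([s["cx"]+s["fx"]*c[:,0]/-c[:,2], s["cy"]+s["fy"]*c[:,1]/c[:,2]],1)
def ray(s,px,z):
    T=s["extrinsics"];d=np.array([(px[0]-s["cx"])/s["fx"],-(px[1]-s["cy"])/s["fy"],-1.])
    w=T[:3,:3]@d;return T[:3,3]+w*(z-T[2,3])/w[2]
def place(V,x,y,z,yaw):
    c,n=np.cos(yaw),np.sin(yaw);V=np.asarray(V,float)
    return np.stack([x+c*V[:,0]-n*V[:,1],y+n*V[:,0]+c*V[:,1],z+V[:,2]],1)
def cyl(r,z0,z1,n=40):
    a=np.arange(n)*2*np.pi/n
    return np.array([[r*np.cos(t),r*np.sin(t),z] for z in(z0,z1) for t in a])
def box(x0,x1,y0,y1,z0,z1): return np.array([[x,y,z] for x in(x0,x1) for y in(y0,y1) for z in(z0,z1)])
SOCK=[cyl(22,0,33),box(-8,8,-15,15,33,75)]
def hexp(af,z0,z1):
    r=af/np.sqrt(3);a=np.radians(30+60*np.arange(6))
    return np.array([[r*np.cos(t),r*np.sin(t),z] for z in(z0,z1) for t in a])
def render(s,parts,win):
    u0,v0,w,h=win;m=np.zeros((h*SS,w*SS),np.uint8)
    for V in parts:
        p=(proj(s,V)-[u0,v0]+.5)*SS-.5
        hu=cv2.convexHull(p.astype(np.float32))
        cv2.fillConvexPoly(m,np.round(hu*16).astype(np.int32),255,shift=4)
    m=cv2.resize(m,(w,h),interpolation=cv2.INTER_AREA)/255.
    return cv2.GaussianBlur(m,(0,0),.5)
def grab(tag):
    from bench import snapshot
    o={}
    for n in("top","side"):
        o[n]=snapshot(n);cv2.imwrite(f"pics/{n}{tag}.png",o[n]["pixels"][:,:,::-1])
    import pickle;pickle.dump(o,open(f"s{tag}.pkl","wb"))
    return o
def alpha(s,bg,fg,win):
    u0,v0,w,h=win;g=s["pixels"][v0:v0+h,u0:u0+w].astype(float).mean(2)
    return np.clip((bg-g)/(bg-fg),0,1)
def fitsock(S,x,y,z,views=("top","side"),bg=190,fg=70,r=28):
    wins={}
    for n in views:
        c=proj(S[n],[[x,y,z+37]])[0];wins[n]=(int(c[0])-r,int(c[1])-r,2*r,2*r)
    A={}
    for n in views:
        A[n]=alpha(S[n],bg,fg,wins[n])
    def cost(p,full=False):
        e=0;V=[place(v,p[0],p[1],z,p[2]/20) for v in SOCK]
        for n in views:
            m=render(S[n],V,wins[n])
            k=cv2.dilate((m>0).astype(np.uint8),np.ones((7,7)))
            e+=((m-A[n])**2*k).sum()
        return e
    best=None
    for yaw in np.radians(np.arange(-90,90,15)):
        q=minimize(cost,[x,y,yaw*20],method="Nelder-Mead",options=dict(initial_simplex=[[x,y,yaw*20],[x+8,y,yaw*20],[x,y+8,yaw*20],[x,y,yaw*20+5]],xatol=.02,fatol=.01))
        if best is None or q.fun<best.fun:best=q
    return best.x[0],best.x[1],np.degrees(best.x[2]/20),best.fun
E
python3 - <<'E'
from h import *
S=grab("1")
t,s=S["top"],S["side"]
for px in((351,246),(376,238),(408,234)):print(px,ray(t,px,40).round(1))
for px in((311,290),(340,306),(369,333)):print(px,ray(s,px,40).round(1))
print("nut",ray(t,(247.5,261),70).round(1),ray(s,(231,218),70).round(1))
for px in((351,246),(376,238),(408,234)):
    p=ray(t,px,40)
    for v in (("top","side"),("side",),("top",)):
        print(v,np.round(fitsock(S,p[0],p[1],4,v),2))
E
```

```text
(351, 246) [ 504.1 -114.5   40. ]
(376, 238) [ 529.3 -195.    40. ]
(408, 234) [ 541.5 -297.9   40. ]
(311, 290) [ 500.6 -121.5   40. ]
(340, 306) [ 528.6 -204.1   40. ]
(369, 333) [ 534.3 -307.    40. ]
nut [457.3 212.1  70. ] [456.6 201.9  70. ]
('top', 'side') [ 503.74 -115.57    2.3    51.17]
('side',) [ 503.7  -115.66    1.4    42.2 ]
('top',) [ 504.66 -115.13  -85.32    8.11]
('top', 'side') [ 532.2  -197.63   16.39   27.21]
('side',) [ 531.9  -198.07   18.53   17.24]
('top',) [ 532.67 -197.43  -49.56    9.27]
('top', 'side') [ 539.87 -299.82   -1.97   43.63]
('side',) [ 539.61 -299.85    0.56   33.69]
('top',) [ 540.4  -299.81  -76.12    8.2 ]
```

```bash
cat > ov.py <<'E'
from h import *
import pickle
def overlay(S,items,fn,half=45,K=8):
    """items: list of (parts list of world verts)"""
    rows=[]
    for n in("top","side"):
        ims=[]
        for parts in items:
            c=proj(S[n],np.vstack(parts)).mean(0).round()
            h=22
            u,v=int(c[0])-h,int(c[1])-h
            im=cv2.resize(S[n]["pixels"][v:v+2*h,u:u+2*h,::-1],None,fx=6,fy=6,interpolation=cv2.INTER_CUBIC)
            im=np.ascontiguousarray(im)
            for V in parts:
                p=(proj(S[n],V)-[u,v]+.5)*6-.5
                cv2.polylines(im,[cv2.convexHull(p.astype(np.float32)).round().astype(np.int32)],True,(0,0,255),1)
            ims.append(im)
        rows.append(np.hstack(ims))
    o=np.vstack(rows);cv2.imwrite(fn,o)
E
python3 - <<'E'
from ov import *
S=pickle.load(open("s1.pkl","rb"))
P=[(503.74,-115.57,2.3),(532.2,-197.6,16.4),(539.9,-299.8,-2)]
overlay(S,[[place(v,x,y,4,np.radians(a)) for v in SOCK] for x,y,a in P],"pics/ov1.png")
E
```

```text
(no output)
```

View pics/ov1.png

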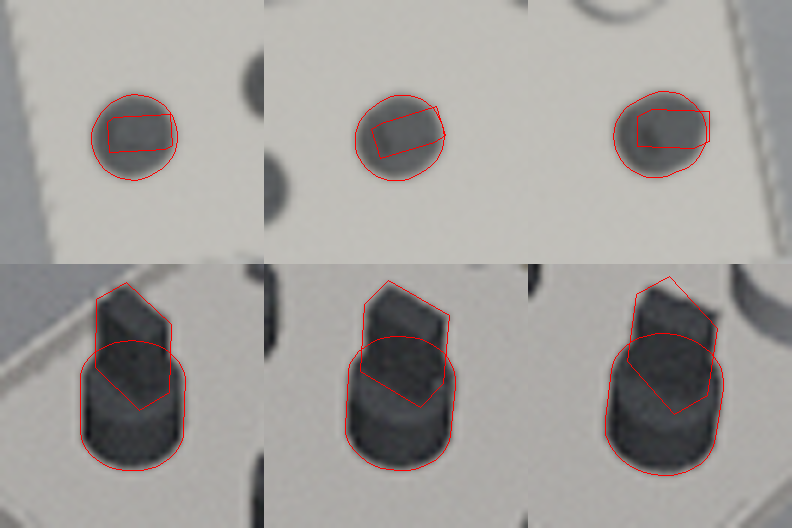

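```bash
cat > ff.py <<'E'
from h import *
def fit2(S,x,y,z,views=("top","side"),th=125,r=28,yaws=range(-90,90,15),parts=SOCK,fixyaw=None):
    wins={};A={}
    for n in views:
        c=proj(S[n],[[x,y,z+37]])[0];wins[n]=(int(c[0])-r,int(c[1])-r,2*r,2*r)
        u0,v0,w,h=wins[n];g=S[n]["pixels"][v0:v0+h,u0:u0+w].astype(float).mean(2)
        A[n]=np.clip((th+40-g)/80,0,1)
    def cost(p):
        e=0;V=[place(v,p[0],p[1],z,p[2]/20) for v in parts]
        for n in views:
            m=render(S[n],V,wins[n]);k=cv2.dilate((m>0).astype(np.uint8),np.ones((5,5)))
            mm=np.clip((m-.5)*1.4+.5,0,1)
            e+=((mm-A[n])**2*k).sum()
        return e
    best=[]
    for d in yaws:
        a=np.radians(d)*20
        q=minimize(cost,[x,y,a],method="Nelder-Mead",options=dict(initial_simplex=[[x,y,a],[x+6,y,a],[x,y+6,a],[x,y,a+5]],xatol=.02,fatol=.01))
        best.append((q.fun,q.x[0],q.x[1],np.degrees(q.x[2]/20)))
    best.sort();return best
E
python3 - <<'E'
from ff import *;from ov import *
S=pickle.load(open("s1.pkl","rb"))
P=[]
for p in ((503.74,-115.57),(532.2,-197.6),(539.9,-299.8)):
    b=fit2(S,*p,4);print(np.round(b[:5],2).tolist());P.append(b[0][1:])
    b=fit2(S,*p,4,("top",),yaws=[b[0][3]]);print("top",np.round(b,2).tolist())
    b=fit2(S,*p,4,("side",),yaws=[b[0][3]]);print("side",np.round(b,2).tolist())
overlay(S,[[place(v,x,y,4,np.radians(a)) for v in SOCK] for x,y,a in P],"pics/ov2.png")
E
```

```text
[[32.69, 504.01, -115.1, -0.3], [32.75, 503.99, -115.1, -1.47], [32.75, 504.04, -115.07, -0.74], [32.82, 503.96, -115.15, -1.3], [32.83, 504.13, -115.08, -0.65]]
top [[11.07, 504.65, -114.63, 5.91]]
side [[20.74, 503.72, -115.53, 4.71]]
[[18.42, 532.09, -197.71, -168.37], [18.48, 532.19, -197.73, 12.0], [18.51, 532.17, -197.73, 11.99], [18.52, 532.3, -197.68, 13.21], [18.59, 532.1, -197.68, -163.92]]
top [[13.32, 532.48, -197.37, -165.05]]
side [[5.1, 532.02, -197.93, -167.05]]
[[26.55, 539.54, -299.69, 29.75], [26.76, 539.77, -299.64, 32.65], [26.77, 539.88, -299.43, 31.78], [26.82, 539.52, -299.61, 29.54], [26.82, 539.68, -299.72, -147.53]]
top [[12.15, 540.21, -299.36, 42.16]]
side [[13.38, 539.36, -299.98, 31.27]]
```

View pics/ov2.png

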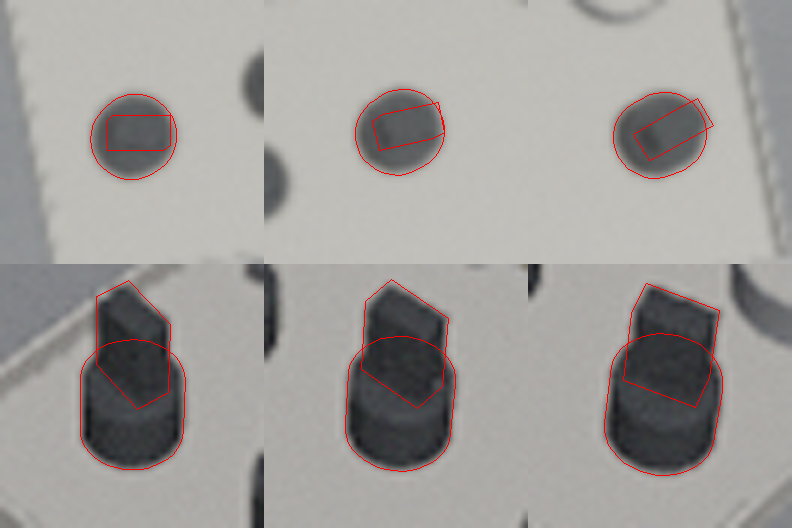

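```bash
python3 - <<'E'
from ov import *
S=pickle.load(open("s1.pkl","rb"))
a=S["top"]["pixels"][204:284,206:286,::-1];b=S["side"]["pixels"][165:255,190:300,::-1]
a=cv2.resize(a,(400,400),interpolation=cv2.INTER_CUBIC);b=cv2.resize(b,(489,400),interpolation=cv2.INTER_CUBIC)[:,:400]
cv2.imwrite("pics/press1.png",np.hstack([a,b]))
def small(n,u,v,r=8):
    c=cv2.resize(S[n]["pixels"][v-r:v+r,u-r:u+r,::-1],(400,400),interpolation=cv2.INTER_NEAREST);return c
cv2.imwrite("pics/nut1.png",np.hstack([small("top",248,261,10),small("side",231,218,10)]))
E
```

```text
(no output)
```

View pics/press1.png

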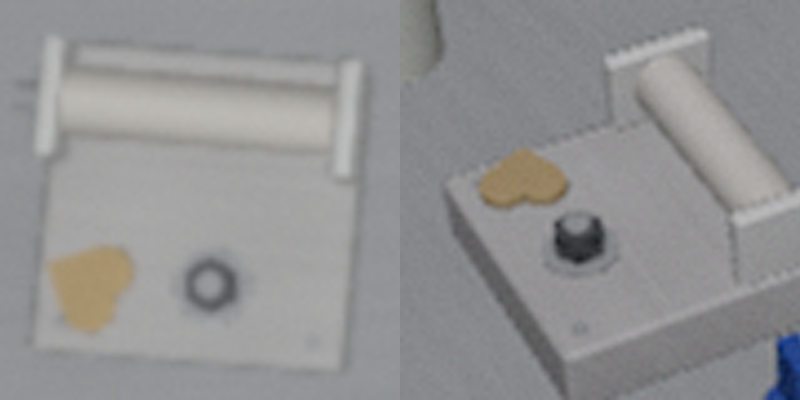

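View pics/nut1.png

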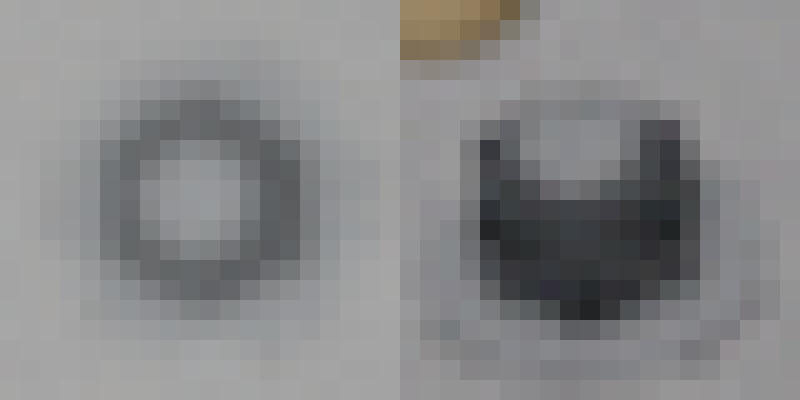

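```bash
cat > nf.py <<'E'
from h import *
def layers(x,y,yaw,dz=0):
    z=50+dz
    L=[cyl(25,0,3),hexp(30,3,21),np.vstack([hexp(30,18.5,18.5)*0+hexp(30,18.5,18.5),cyl(14.5,21,21)]),cyl(9,21,25),cyl(9,25,25)]
    return [place(v,x,y,z,yaw) for v in L]
def nutcost(S,p,views,r=13,ret=False):
    e=0;Ls=layers(p[0],p[1],p[2]/20)
    for n in views:
        c=proj(S[n],[[456,210,60]])[0];r=12
        win=(int(round(c[0]))-r,int(round(c[1]))-r,2*r,2*r)
        ms=[np.ones((2*r,2*r))]
        for V in Ls:
            m=render(S[n],[V],win)
            ms=[q*(1-m) for q in ms]+[m]
        u0,v0,w,h=win;I=S[n]["pixels"][v0:v0+h,u0:u0+w].astype(float)
        hsv=cv2.cvtColor(S[n]["pixels"][v0:v0+h,u0:u0+w],cv2.COLOR_RGB2HSV)
        k=(cv2.dilate((hsv[...,1]>50).astype(np.uint8),np.ones((3,3)))==0)
        sup=np.hypot(*(np.mgrid[:h,:w]-r))<r; k&=sup
        M=np.stack([m[k] for m in ms],1);g=I.mean(2)[k]
        co,*_=np.linalg.lstsq(M,g,rcond=None);e+=((M@co-g)**2).sum()
        if ret:print(n,co.round(),k.sum())
    return e
def fitnut(S,views=("top","side"),x=457,y=207,yaws=(0,15,30,45)):
    out=[]
    for d in yaws:
        a=np.radians(d)*20
        q=minimize(lambda p:nutcost(S,p,views),[x,y,a],method="Nelder-Mead",options=dict(initial_simplex=[[x,y,a],[x+4,y,a],[x,y+4,a],[x,y,a+5]],xatol=.02,fatol=.1))
        out.append((q.fun,q.x[0],q.x[1],np.degrees(q.x[2]/20)))
    out.sort();return out
E
python3 - <<'E'
from nf import *
import pickle
S=pickle.load(open("s1.pkl","rb"))
from ov import overlay
for v in(("top",),("side",),("top","side")):
    b=fitnut(S,v);print(v,np.round(b,2).tolist())
nutcost(S,[b[0][1],b[0][2],np.radians(b[0][3])*20],("top","side"),ret=True)
overlay(S,[layers(*b[0][1:3],np.radians(b[0][3])),layers(*b[0][1:3],np.radians(b[0][3]))[:1]],"pics/ovn.png")
# press corners
t=S["top"]
for q in((206+35/5,204+345/5),(206+340/5,204+368/5)):print(ray(t,q,50).round(1))
E
```

```text
('top',) [[3639.93, 458.78, 211.66, 30.59], [3647.36, 458.82, 211.65, -29.15], [3652.25, 458.82, 211.64, 30.91], [3661.88, 458.77, 211.64, 29.61]]
('side',) [[38630.22, 457.38, 211.19, 34.74], [38739.09, 457.26, 211.1, 34.28], [38830.13, 457.19, 210.78, 34.42], [39299.1, 457.34, 211.07, 35.8]]
('top', 'side') [[47670.03, 458.08, 211.65, 31.98], [47901.21, 457.78, 211.44, 33.89], [47913.77, 457.97, 211.52, 32.33], [48308.85, 458.07, 211.81, 31.15]]
top [164. 151. 124.  99.  76. 148.] 437
side [151. 134.  64.  63.  94. 139.] 424
[420.9 323.4  50. ]
[405.2 130.7  50. ]
```

View pics/ovn.png

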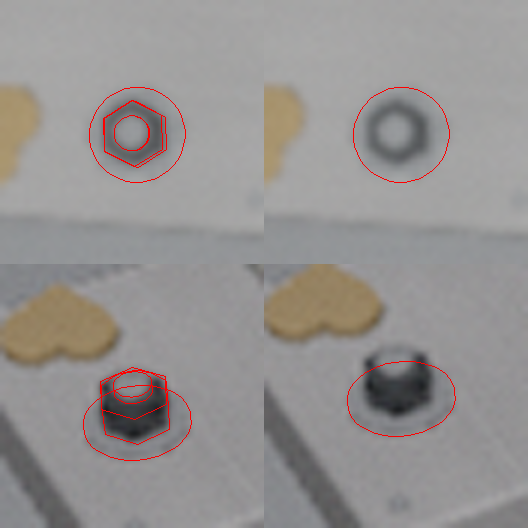

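```bash
cat > mv.py <<'E'
import sys,numpy as np
from bench import sense
s=sense();p=s["tool_pos"];r,pi,ya=s["tcp_rot"]
a=np.radians(ya);X=np.array([np.cos(a),np.sin(a)]);Y=np.array([np.sin(a),-np.cos(a)])
print("t",round(s["time"],2),"pos",p.round(2),"rot",s["tcp_rot"].round(2),"yang",round((ya-90+180)%360-180,2),"gap",round(s["finger_gap"],2),"F",s["ft_force"].round(1),"j",s["joint_pos"].round(1))
if len(sys.argv)>3:
    x,y,z=map(float,sys.argv[1:4]);d=np.array([x-p[0],y-p[1]])
    wz=0
    if len(sys.argv)>4:
        dy=(float(sys.argv[4])-(ya-90)+180)%360-180;wz=-np.radians(dy)
        if abs(dy)>100:print("big")
    print("dx %.1f dy %.1f dz %.1f wz %.3f"%(d@X,d@Y,p[2]-z,wz), "dist",np.linalg.norm([*d,z-p[2]]).round(1))
E
python3 mv.py 504 -115.2 310 2
```

```text
t 0.8 pos [163.97 577.18 404.73] rot [180.    -0.   164.14] yang 74.14 gap 85.59 F [ 0.3  0.2 -0.1] j [69.2  7.5 85.3  0.  87.3 -4.9]
dx -516.3 dy -573.1 dz 94.7 wz 1.259 dist 777.2
```

>>> arm_command(plan=[{"dx": -516.3,"dy": -573.1,"dz": 94.7,"wz": 1.259,"jaw": 0.3},{"dx": -516.3,"dy": -573.1,"dz": 94.7,"wz": 1.259,"jaw": 0.3},{"dx": -516.3,"dy": -573.1,"dz": 94.7,"wz": 1.259,"jaw": 0.3},{"dx": -516.3,"dy": -573.1,"dz": 94.7,"wz": 1.259,"jaw": 0.3},{"dx": -516.3,"dy": -573.1,"dz": 94.7,"wz": 1.259,"jaw": 0.3},{"dx": -516.3,"dy": -573.1,"dz": 94.7,"wz": 1.259,"jaw": 0.3},{"dx": -516.3,"dy": -573.1,"dz": 94.7,"wz": 1.259,"jaw": 0.3},{"dx": -516.3,"dy": -573.1,"dz": 94.7,"wz": 1.259,"jaw": 0.3},{"dx": -516.3,"dy": -573.1,"dz": 94.7,"wz": 1.259,"jaw": 0.3},{"dx": -516.3,"dy": -573.1,"dz": 94.7,"wz": 1.259,"jaw": 0.3},{"dx": -516.3,"dy": -573.1,"dz": 94.7,"wz": 1.259,"jaw": 0.3},{"dx": -516.3,"dy": -573.1,"dz": 94.7,"wz": 1.259,"jaw": 0.3}], squeeze=60)

```text
invalid input
```

```bash
python3 mv.py 504 -115.2 300 2
```

```text
t 0.8 pos [163.97 577.18 404.73] rot [180.    -0.   164.14] yang 74.14 gap 85.59 F [ 0.3  0.2 -0.1] j [69.2  7.5 85.3  0.  87.3 -4.9]
dx -516.3 dy -573.1 dz 104.7 wz 1.259 dist 778.4
```

>>> arm_command(plan=[{"dx": -516.3,"dy": -573.1,"dz": 94.7,"wx": 0,"wy": 0,"wz": 1.259,"jaw": 0.3},{"dx": -516.3,"dy": -573.1,"dz": 94.7,"wx": 0,"wy": 0,"wz": 1.259,"jaw": 0.3},{"dx": -516.3,"dy": -573.1,"dz": 94.7,"wx": 0,"wy": 0,"wz": 1.259,"jaw": 0.3},{"dx": -516.3,"dy": -573.1,"dz": 94.7,"wx": 0,"wy": 0,"wz": 1.259,"jaw": 0.3},{"dx": -516.3,"dy": -573.1,"dz": 94.7,"wx": 0,"wy": 0,"wz": 1.259,"jaw": 0.3},{"dx": -516.3,"dy": -573.1,"dz": 94.7,"wx": 0,"wy": 0,"wz": 1.259,"jaw": 0.3},{"dx": -516.3,"dy": -573.1,"dz": 94.7,"wx": 0,"wy": 0,"wz": 1.259,"jaw": 0.3},{"dx": -516.3,"dy": -573.1,"dz": 94.7,"wx": 0,"wy": 0,"wz": 1.259,"jaw": 0.3},{"dx": -516.3,"dy": -573.1,"dz": 94.7,"wx": 0,"wy": 0,"wz": 1.259,"jaw": 0.3},{"dx": -516.3,"dy": -573.1,"dz": 94.7,"wx": 0,"wy": 0,"wz": 1.259,"jaw": 0.3}], squeeze=60)

```text
time: 1.8
tool_pos: [383.1, 129.8, 344.0]
tcp_rot: [179.9, -0.0, 91.9]
ft_force: [0.8, 0.8, 0.1]
finger_gap: 59.7
```

```bash
python3 mv.py 504 -115.2 300 2
```

```text
t 1.8 pos [383.11 129.8  344.03] rot [ 1.7991e+02 -2.0000e-02  9.1880e+01] yang 1.88 gap 59.74 F [0.8 0.8 0.1] j [ 11.4 -22.6 119.1   0.   83.5   9.6]
dx -248.8 dy 112.8 dz 44.0 wz -0.002 dist 276.7
```

>>> arm_command(plan=[{"dx": -248.8,"dy": 112.8,"dz": 44,"wx": 0,"wy": 0,"wz": 0,"jaw": 0.3},{"dx": -248.8,"dy": 112.8,"dz": 44,"wx": 0,"wy": 0,"wz": 0,"jaw": 0.3},{"dx": -248.8,"dy": 112.8,"dz": 44,"wx": 0,"wy": 0,"wz": 0,"jaw": 0.3},{"dx": -248.8,"dy": 112.8,"dz": 44,"wx": 0,"wy": 0,"wz": 0,"jaw": 0.3},{"dx": -248.8,"dy": 112.8,"dz": 44,"wx": 0,"wy": 0,"wz": 0,"jaw": 0.3},{"dx": -248.8,"dy": 112.8,"dz": 44,"wx": 0,"wy": 0,"wz": 0,"jaw": 0.3},{"dx": -248.8,"dy": 112.8,"dz": 44,"wx": 0,"wy": 0,"wz": 0,"jaw": 0.3},{"dx": -248.8,"dy": 112.8,"dz": 44,"wx": 0,"wy": 0,"wz": 0,"jaw": 0.3},{"dx": -248.8,"dy": 112.8,"dz": 44,"wx": 0,"wy": 0,"wz": 0,"jaw": 0.3}])

```text
time: 2.7
tool_pos: [503.9, -112.3, 299.8]
tcp_rot: [-180.0, -0.0, 92.0]
ft_force: [0.4, 0.0, 0.6]
finger_gap: 59.5
```

```bash
python3 mv.py 504 -115.2 217 2
```

```text
t 2.7 pos [ 503.91 -112.26  299.84] rot [-1.7999e+02 -2.0000e-02  9.2030e+01] yang 2.03 gap 59.48 F [0.4 0.  0.6] j [-18.3  -1.2 105.4   0.   75.8 -20.3]
dx -2.9 dy -0.0 dz 82.8 wz 0.001 dist 82.9
```

>>> arm_command(plan=[{"dx": -2.9,"dy": 0,"dz": 40,"wx": 0,"wy": 0,"wz": 0,"jaw": 0.3},{"dx": -2.9,"dy": 0,"dz": 70,"wx": 0,"wy": 0,"wz": 0,"jaw": 0.3},{"dx": -2.9,"dy": 0,"dz": 82.8,"wx": 0,"wy": 0,"wz": 0,"jaw": 0.3},{"dx": -2.9,"dy": 0,"dz": 82.8,"wx": 0,"wy": 0,"wz": 0,"jaw": 0.3},{"dx": -2.9,"dy": 0,"dz": 82.8,"wx": 0,"wy": 0,"wz": 0,"jaw": 0.3}])

```text
time: 3.2
tool_pos: [504.7, -115.5, 218.2]
tcp_rot: [179.9, 0.0, 92.1]
ft_force: [0.5, 0.4, 0.1]
finger_gap: 60.0
```

```bash
python3 - <<'E'
from h import *
S=grab("2")
a=S["top"]["pixels"][205:285,310:420,::-1];b=S["side"]["pixels"][230:340,260:370,::-1]
cv2.imwrite("pics/g2.png",np.hstack([cv2.resize(a,(440,320)),cv2.resize(b,(320,320))]))
E
python3 mv.py
```

```text
t 3.3 pos [ 505.27 -115.91  219.09] rot [1.7982e+02 7.0000e-02 9.2030e+01] yang 2.03 gap 59.76 F [ 0.6 -0.3  0.2] j [-18.6   4.9 108.4   0.   66.5 -20.6]
```

View pics/g2.png

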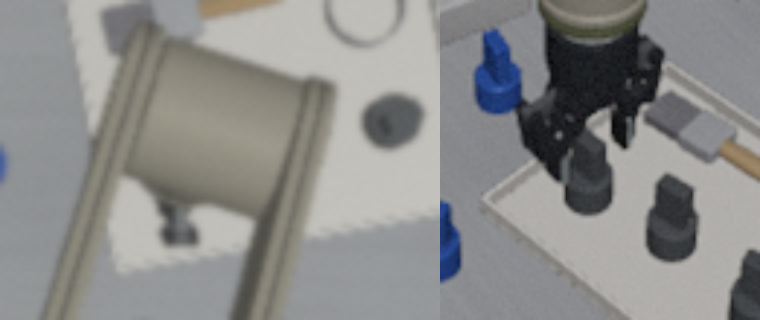

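>>> arm_command(plan=[{"dx": 0,"dy": 0,"dz": 0,"wx": 0,"wy": 0,"wz": 0,"jaw": 1},{"dx": 0,"dy": 0,"dz": 0,"wx": 0,"wy": 0,"wz": 0,"jaw": 1},{"dx": 0,"dy": 0,"dz": 0,"wx": 0,"wy": 0,"wz": 0,"jaw": 1},{"dx": 0,"dy": 0,"dz": 0,"wx": 0,"wy": 0,"wz": 0,"jaw": 1},{"dx": 0,"dy": 0,"dz": 0,"wx": 0,"wy": 0,"wz": 0,"jaw": 1},{"dx": 0,"dy": 0,"dz": 0,"wx": 0,"wy": 0,"wz": 0,"jaw": 1}], squeeze=60)

```text
time: 3.9
tool_pos: [504.6, -116.1, 217.6]
tcp_rot: [179.9, 0.0, 92.0]
ft_force: [-0.4, -0.2, 5.9]
finger_gap: 15.1
```

```bash
python3 mv.py
```

```text
t 3.9 pos [ 504.57 -116.09  217.61] rot [1.7995e+02 2.0000e-02 9.2000e+01] yang 2.0 gap 15.15 F [-0.4 -0.2  5.9] j [-18.6   5.  108.5  -0.   66.5 -20.6]
```

>>> arm_command(plan=[{"dx": 0,"dy": 0,"dz": -40,"wx": 0,"wy": 0,"wz": 0,"jaw": 1},{"dx": 0,"dy": 0,"dz": -80,"wx": 0,"wy": 0,"wz": 0,"jaw": 1},{"dx": 0,"dy": 0,"dz": -120,"wx": 0,"wy": 0,"wz": 0,"jaw": 1},{"dx": 0,"dy": 0,"dz": -120,"wx": 0,"wy": 0,"wz": 0,"jaw": 1}])

```text
time: 4.3
tool_pos: [506.1, -116.5, 343.3]
tcp_rot: [179.5, 0.2, 92.0]
ft_force: [0.7, -0.6, -1.5]
finger_gap: 15.8
```

```bash
python3 mv.py 458.3 211.5 335 32
```

```text
t 4.3 pos [ 506.06 -116.48  343.33] rot [179.47   0.2   92.  ] yang 2.0 gap 15.79 F [ 0.7 -0.6 -1.5] j [-18.6  -3.2 102.7   0.   80.  -20.6]
dx 329.4 dy -36.3 dz 8.3 wz -0.524 dist 331.5
```

>>> arm_command(plan=[{"dx": 329,"dy": -35,"dz": 0,"wx": 0,"wy": 0,"wz": -0.524,"jaw": 1},{"dx": 329,"dy": -35,"dz": 0,"wx": 0,"wy": 0,"wz": -0.524,"jaw": 1},{"dx": 329,"dy": -35,"dz": 0,"wx": 0,"wy": 0,"wz": -0.524,"jaw": 1},{"dx": 329,"dy": -35,"dz": 0,"wx": 0,"wy": 0,"wz": -0.524,"jaw": 1},{"dx": 329,"dy": -35,"dz": 0,"wx": 0,"wy": 0,"wz": -0.524,"jaw": 1},{"dx": 329,"dy": -35,"dz": 0,"wx": 0,"wy": 0,"wz": -0.524,"jaw": 1},{"dx": 329,"dy": -35,"dz": 0,"wx": 0,"wy": 0,"wz": -0.524,"jaw": 1},{"dx": 329,"dy": -35,"dz": 0,"wx": 0,"wy": 0,"wz": -0.524,"jaw": 1},{"dx": 329,"dy": -35,"dz": 0,"wx": 0,"wy": 0,"wz": -0.524,"jaw": 1},{"dx": 329,"dy": -35,"dz": 0,"wx": 0,"wy": 0,"wz": -0.524,"jaw": 1},{"dx": 329,"dy": -35,"dz": 0,"wx": 0,"wy": 0,"wz": -0.524,"jaw": 1}])

```text
time: 5.4
tool_pos: [457.9, 210.6, 336.5]
tcp_rot: [-180.0, 0.0, 121.9]
ft_force: [0.2, -0.4, -1.8]
finger_gap: 15.6
```

```bash
python3 mv.py 458.3 211.5 335 32; python3 - <<'E'
from h import *
S=grab("3")
a=S["top"]["pixels"][205:285,200:310,::-1];b=S["side"]["pixels"][150:260,190:300,::-1]
cv2.imwrite("pics/g3.png",np.hstack([cv2.resize(a,(440,320)),cv2.resize(b,(320,320))]))
E
python3 mv.py 458.3 211.5 335 32
```

```text
t 5.4 pos [457.94 210.59 336.45] rot [-179.95    0.    121.93] yang 31.93 gap 15.61 F [ 0.2 -0.4 -1.8] j [ 18.9  -5.  105.2  -0.   79.9 -13.1]
dx 0.6 dy 0.8 dz 1.5 wz -0.001 dist 1.8
t 5.5 pos [458.04 210.72 336.81] rot [-179.99    0.    121.93] yang 31.93 gap 15.04 F [ 0.4 -1.  -2.3] j [ 18.9  -5.  105.1  -0.   79.9 -13. ]
dx 0.5 dy 0.6 dz 1.8 wz -0.001 dist 2.0
```

View pics/g3.png

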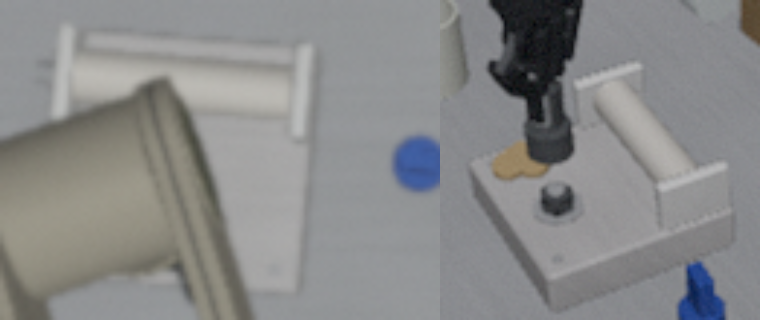

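```bash
cat > cupfit.py <<'E'
from h import *
import pickle
def cupfit(S,x,y,z,th=105):
    s=S["side"];parts=[cyl(22,0,33)]
    c=proj(s,[[x,y,z+10]])[0];r=22
    win=(int(c[0])-r,int(c[1])-r,2*r,2*r);u0,v0,w,h=win
    g=s["pixels"][v0:v0+h,u0:u0+w].astype(float).mean(2);A=np.clip((th+30-g)/60,0,1)
    # only compare lower outline: rows below the projected cup mid-axis
    def cost(p,full=False):
        V=[place(v,p[0],p[1],z,0) for v in parts];m=render(s,V,win)
        top=proj(s,[[p[0],p[1],z+20]])[0][1]-v0
        bot=proj(s,[[p[0],p[1],z]])[0][1]-v0
        rr=np.arange(h)[:,None]
        k=cv2.dilate((m>0).astype(np.uint8),np.ones((5,5)))*np.clip(rr-top+.5,0,1)
        e=((np.clip((m-.5)*1.4+.5,0,1)-A)**2*k).sum();return e
    q=minimize(cost,[x,y],method="Nelder-Mead",options=dict(initial_simplex=[[x,y],[x+4,y],[x,y+4]],xatol=.02,fatol=.005))
    return q.x.round(2),round(q.fun,2)
E
python3 - <<'E'
from cupfit import *
S=pickle.load(open("s3.pkl","rb"))
for z in(122,123,124):
  for th in (95,105,115):print(z,th,cupfit(S,458,211,z,th))
s=S["side"];x,y=cupfit(S,458,211,123)[0]
b=s["pixels"][165:235,200:270,::-1];im=np.ascontiguousarray(cv2.resize(b,(560,560),interpolation=cv2.INTER_CUBIC))
p=(proj(s,place(cyl(22,0,33),x,y,123,0))-[200,165]+.5)*8
cv2.polylines(im,[cv2.convexHull(p.astype(np.float32)).round().astype(np.int32)],True,(0,0,255),1)
cv2.imwrite("pics/cup3.png",im)
E
```

```text
122 95 (array([458.42, 214.47]), np.float64(2.52))
122 105 (array([458.1, 213.9]), np.float64(4.77))
122 115 (array([457.86, 213.37]), np.float64(12.59))
123 95 (array([458.18, 213.66]), np.float64(2.61))
123 105 (array([457.62, 212.83]), np.float64(4.77))
123 115 (array([457.4 , 212.24]), np.float64(12.58))
124 95 (array([457.73, 212.35]), np.float64(2.63))
124 105 (array([457.05, 211.51]), np.float64(4.78))
124 115 (array([456.89, 211.14]), np.float64(12.52))
```

View pics/cup3.png

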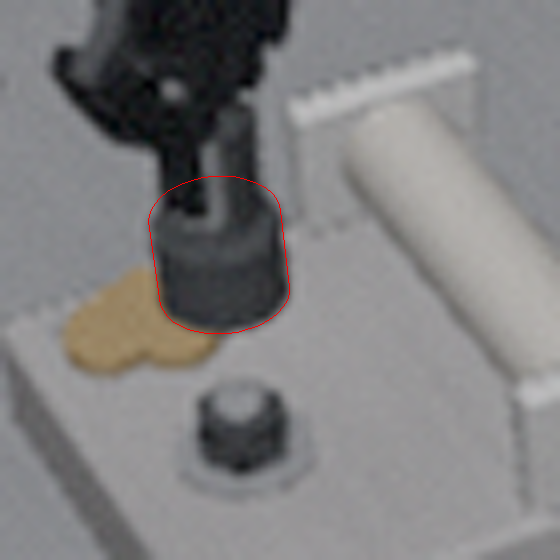

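>>> arm_command(plan=[{"dx": 0.3,"dy": 0.3,"dz": 25,"wx": 0,"wy": 0,"wz": 0,"jaw": 1},{"dx": 0.3,"dy": 0.3,"dz": 42,"wx": 0,"wy": 0,"wz": 0,"jaw": 1},{"dx": 0.3,"dy": 0.3,"dz": 45,"wx": 0,"wy": 0,"wz": 0,"jaw": 1},{"dx": 0.3,"dy": 0.3,"dz": 45,"wx": 0,"wy": 0,"wz": 0,"jaw": 1},{"dx": 0.3,"dy": 0.3,"dz": 46,"wx": 0,"wy": 0,"wz": 0,"jaw": 1},{"dx": 0.3,"dy": 0.3,"dz": 46,"wx": 0,"wy": 0,"wz": 0,"jaw": 1}])

```text
time: 6.1
tool_pos: [458.4, 212.2, 292.1]
tcp_rot: [179.9, 0.0, 122.0]
ft_force: [-0.3, -0.1, -2.0]
finger_gap: 15.6
```

```bash
python3 mv.py 458.3 211.5 284 32; python3 - <<'E'
from cupfit import *
S=grab("4")
b=S["side"]["pixels"][165:245,190:270,::-1]
cv2.imwrite("pics/g4.png",cv2.resize(b,(560,560),interpolation=cv2.INTER_CUBIC))
for z in (77,78):print(cupfit(S,458,211,z,95),cupfit(S,458,211,z,105))
E
```

```text
t 6.1 pos [458.36 212.16 292.15] rot [1.7989e+02 2.0000e-02 1.2202e+02] yang 32.02 gap 15.57 F [-0.3 -0.1 -2. ] j [ 19.   -2.5 107.6   0.   74.8 -13. ]
dx -0.5 dy -0.4 dz 8.1 wz 0.000 dist 8.2
(array([451.69, 196.62]), np.float64(23.12)) (array([451.28, 196.04]), np.float64(20.26))
(array([457.92, 206.52]), np.float64(47.01)) (array([457.6 , 209.19]), np.float64(48.86))
```

View pics/g4.png

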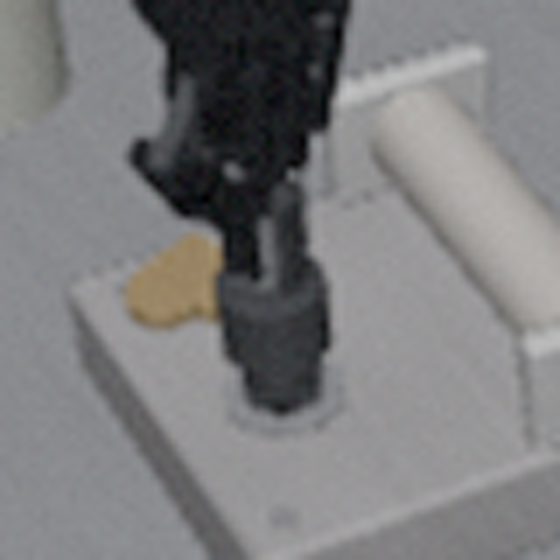

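```bash
python3 - <<'E'
from cupfit import *
S=pickle.load(open("s4.pkl","rb"));s=S["side"]
for x,y in((457.3,211.1),(458.3,212.2)):
    print((proj(s,[[x,y,z] for z in(53,60,78,95,111)])-[190,165]+.5)*7)
im=cv2.resize(s["pixels"][165:245,190:270],(560,560),interpolation=cv2.INTER_CUBIC).mean(2)
for r in(310,320,330,340,350,380,390,415):
    print(r,[int(v) for v in im[r,190:370:5]])
E
```

```text
[[284.84567838 393.4425298 ]
 [283.16794574 380.32977809]
 [278.80330145 346.21677607]
 [274.61307638 313.46699247]
 [270.60747401 282.16017511]]
[[285.69337977 391.03213352]
 [284.01961471 377.92105931]
 [279.66532893 343.81270955]
 [275.48509845 311.06778408]
 [271.4890961  279.7659696 ]]
310 [111, 100, 103, 119, 117, 90, 58, 45, 54, 69, 67, 72, 78, 78, 77, 74, 72, 72, 74, 76, 74, 71, 63, 54, 51, 45, 42, 54, 111, 154, 160, 155, 154, 154, 152, 152]
320 [124, 130, 130, 130, 121, 102, 80, 53, 44, 50, 51, 55, 61, 65, 64, 65, 67, 67, 64, 59, 55, 51, 51, 54, 53, 48, 39, 41, 104, 152, 159, 154, 154, 155, 154, 156]
330 [153, 154, 154, 155, 159, 148, 116, 57, 35, 51, 56, 53, 53, 60, 55, 53, 57, 58, 62, 61, 56, 52, 53, 53, 50, 49, 39, 33, 94, 144, 156, 153, 154, 155, 154, 152]
340 [153, 154, 154, 154, 159, 150, 122, 70, 42, 45, 47, 53, 56, 56, 55, 56, 59, 60, 58, 55, 56, 58, 57, 55, 55, 50, 39, 36, 88, 135, 152, 156, 155, 152, 153, 152]
350 [156, 153, 151, 153, 159, 153, 129, 86, 48, 38, 52, 55, 55, 55, 55, 58, 62, 63, 60, 58, 60, 55, 52, 53, 54, 48, 52, 75, 120, 151, 156, 153, 152, 152, 151, 152]
380 [153, 152, 150, 151, 151, 151, 152, 146, 144, 138, 116, 63, 33, 50, 52, 55, 60, 65, 65, 62, 58, 49, 45, 45, 40, 50, 84, 122, 135, 140, 142, 148, 151, 151, 148, 148]
390 [151, 151, 152, 151, 153, 152, 146, 141, 140, 137, 123, 91, 60, 48, 49, 54, 56, 56, 58, 59, 56, 55, 56, 56, 50, 64, 95, 122, 136, 134, 130, 140, 150, 154, 151, 150]
415 [151, 152, 152, 153, 152, 152, 151, 142, 131, 128, 137, 139, 135, 132, 128, 124, 114, 93, 81, 89, 107, 114, 125, 136, 139, 139, 135, 130, 129, 134, 142, 149, 148, 146, 150, 150]
```

>>> arm_command(plan=[{"dx": 0,"dy": 0,"dz": 3,"wx": 0,"wy": 0,"wz": 0,"jaw": 1},{"dx": 0,"dy": 0,"dz": 5,"wx": 0,"wy": 0,"wz": 0,"jaw": 1},{"dx": 0,"dy": 0,"dz": 6,"wx": 0,"wy": 0,"wz": 0,"jaw": 1},{"dx": 0,"dy": 0,"dz": 7,"wx": 0,"wy": 0,"wz": 0,"jaw": 1},{"dx": 0,"dy": 0,"dz": 8,"wx": 0,"wy": 0,"wz": 0,"jaw": 1},{"dx": 0,"dy": 0,"dz": 8.5,"wx": 0,"wy": 0,"wz": 0,"jaw": 1},{"dx": 0,"dy": 0,"dz": 8.5,"wx": 0,"wy": 0,"wz": 0,"jaw": 1}])

```text
time: 6.9
tool_pos: [457.9, 212.2, 284.6]
tcp_rot: [180.0, 0.0, 122.0]
ft_force: [-9.6, -3.6, 16.4]
finger_gap: 15.1
```

```bash
python3 mv.py 458.3 211.5 284 32
```

```text
t 6.9 pos [457.92 212.19 284.56] rot [1.8000e+02 1.0000e-02 1.2204e+02] yang 32.04 gap 15.15 F [-9.6 -3.6 16.4] j [ 19.   -2.1 108.   -0.   74.1 -13. ]
dx -0.8 dy -0.0 dz 0.6 wz 0.001 dist 1.0
```

>>> arm_command(plan=[{"dx": 0.1,"dy": -0.8,"dz": 0,"wx": 0,"wy": 0,"wz": 0,"jaw": 1},{"dx": 0.1,"dy": -0.8,"dz": 1,"wx": 0,"wy": 0,"wz": 0,"jaw": 1},{"dx": 0.1,"dy": -0.8,"dz": 1.5,"wx": 0,"wy": 0,"wz": 0,"jaw": 1},{"dx": 0.1,"dy": -0.8,"dz": 1.5,"wx": 0,"wy": 0,"wz": 0,"jaw": 1}])

```text
time: 7.3
tool_pos: [457.6, 212.1, 284.5]
tcp_rot: [179.9, 0.0, 122.0]
ft_force: [-12.2, -5.4, 26.0]
finger_gap: 15.2
```

```bash
python3 mv.py 458.3 211.5 284 32
```

```text
t 7.3 pos [457.64 212.06 284.5 ] rot [1.7989e+02 3.0000e-02 1.2204e+02] yang 32.04 gap 15.2 F [-12.2  -5.4  26. ] j [ 19.   -2.2 108.1  -0.   74.  -13. ]
dx -0.8 dy 0.3 dz 0.5 wz 0.001 dist 1.0
```

>>> arm_command(plan=[{"dx": 0,"dy": -0.8,"dz": 0,"wx": 0,"wy": 0,"wz": 0,"jaw": 1},{"dx": 0,"dy": -1.5,"dz": 0,"wx": 0,"wy": 0,"wz": 0,"jaw": 1},{"dx": 0,"dy": -1.5,"dz": 0,"wx": 0,"wy": 0,"wz": 0,"jaw": 1}])

```text
time: 7.6
tool_pos: [456.9, 211.6, 284.5]
tcp_rot: [179.7, 0.0, 122.0]
ft_force: [-5.5, -0.6, 18.4]
finger_gap: 15.1
```

```bash
python3 mv.py 458.3 211.5 284 32
```

```text
t 7.6 pos [456.91 211.65 284.5 ] rot [1.7973e+02 3.0000e-02 1.2204e+02] yang 32.04 gap 15.09 F [-5.5 -0.6 18.4] j [ 19.   -2.4 108.3   0.   73.8 -13. ]
dx -0.9 dy 1.1 dz 0.5 wz 0.001 dist 1.5
```

>>> arm_command(plan=[{"dx": 0,"dy": -0.8,"dz": 0,"wx": 0,"wy": 0,"wz": 0,"jaw": 1},{"dx": 0,"dy": -0.8,"dz": 0.5,"wx": 0,"wy": 0,"wz": 0,"jaw": 1},{"dx": 0,"dy": -0.8,"dz": 0.5,"wx": 0,"wy": 0,"wz": 0,"jaw": 1}])

```text
time: 7.9
tool_pos: [456.6, 211.4, 284.5]
tcp_rot: [179.6, 0.0, 122.0]
ft_force: [-5.8, 0.5, 19.8]
finger_gap: 15.3
```

```bash
python3 mv.py 458.3 211.5 284 32;python3 - <<'E'
from cupfit import *
S=grab("5")
b=S["side"]["pixels"][165:245,190:270,::-1]
cv2.imwrite("pics/g5.png",cv2.resize(b,(560,560),interpolation=cv2.INTER_CUBIC))
E
```

```text
t 7.9 pos [456.62 211.44 284.49] rot [1.7964e+02 4.0000e-02 1.2204e+02] yang 32.04 gap 15.27 F [-5.8  0.5 19.8] j [ 19.   -2.5 108.4   0.   73.7 -13.1]
dx -0.8 dy 1.5 dz 0.5 wz 0.001 dist 1.8
```

View pics/g5.png

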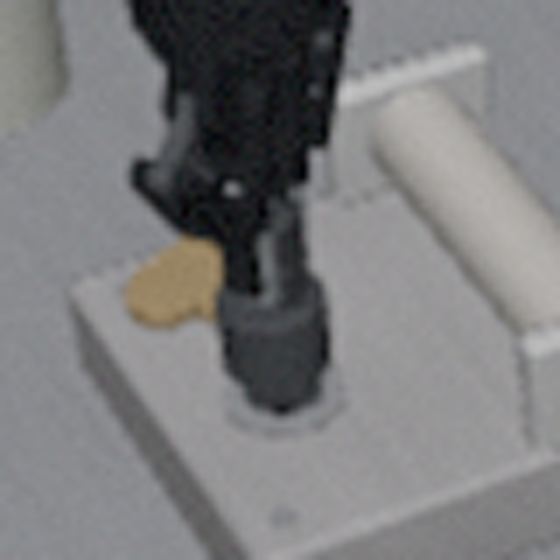

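>>> arm_command(plan=[{"dx": 0,"dy": 0,"dz": -6,"wx": 0,"wy": 0,"wz": 0,"jaw": 1},{"dx": 0,"dy": 0,"dz": -6,"wx": 0,"wy": 0,"wz": 0,"jaw": 1},{"dx": 0,"dy": 0,"dz": -6,"wx": 0,"wy": 0,"wz": 0,"jaw": 1}])

```text
time: 8.3
tool_pos: [455.6, 210.7, 286.7]
tcp_rot: [179.9, 0.0, 122.0]
ft_force: [3.2, 2.4, -0.3]
finger_gap: 15.2
```

```bash
python3 mv.py 456.8 211.6 281 32
```

```text
t 8.3 pos [455.56 210.73 286.72] rot [1.7990e+02 1.0000e-02 1.2203e+02] yang 32.03 gap 15.24 F [ 3.2  2.4 -0.3] j [ 19.   -2.7 108.3   0.   74.2 -13.1]
dx 0.1 dy 1.5 dz 5.7 wz 0.000 dist 5.9
```

>>> arm_command(plan=[{"dx": 0,"dy": 0,"dz": 2,"wx": 0,"wy": 0,"wz": 0,"jaw": 1},{"dx": 0,"dy": 0,"dz": 3.5,"wx": 0,"wy": 0,"wz": 0,"jaw": 1},{"dx": 0,"dy": 0,"dz": 4.5,"wx": 0,"wy": 0,"wz": 0,"jaw": 1},{"dx": 0,"dy": 0,"dz": 4.5,"wx": 0,"wy": 0,"wz": 0,"jaw": 1}])

```text
time: 8.7
tool_pos: [455.8, 210.8, 284.5]
tcp_rot: [179.9, 0.0, 122.0]
ft_force: [-5.3, -0.7, 20.8]
finger_gap: 14.9
```

```bash
python3 mv.py 456.8 211.6 281 32
```

```text
t 8.7 pos [455.83 210.84 284.45] rot [1.7988e+02 2.0000e-02 1.2203e+02] yang 32.03 gap 14.86 F [-5.3 -0.7 20.8] j [ 19.   -2.5 108.4   0.   74.  -13.1]
dx 0.1 dy 1.2 dz 3.5 wz 0.001 dist 3.7
```

>>> arm_command(plan=[{"dx": 0.8,"dy": 0.8,"dz": 0,"wx": 0,"wy": 0,"wz": 0,"jaw": 1},{"dx": 1.8,"dy": 0.8,"dz": 0,"wx": 0,"wy": 0,"wz": 0,"jaw": 1},{"dx": 1.8,"dy": 0.8,"dz": 0,"wx": 0,"wy": 0,"wz": 0,"jaw": 1}])

```text
time: 9.0
tool_pos: [455.8, 211.8, 284.5]
tcp_rot: [179.9, 0.2, 122.0]
ft_force: [-5.3, -8.7, 21.3]
finger_gap: 14.9
```

```bash
python3 mv.py
```

```text
t 9.0 pos [455.75 211.76 284.51] rot [179.95   0.18 122.02] yang 32.02 gap 14.95 F [-5.3 -8.7 21.3] j [ 19.1  -2.4 108.3  -0.2  74.  -12.8]
```

>>> arm_command(plan=[{"dx": -1,"dy": 0,"dz": 0,"wx": 0,"wy": 0,"wz": 0,"jaw": 1},{"dx": -2,"dy": 0,"dz": 0,"wx": 0,"wy": 0,"wz": 0,"jaw": 1},{"dx": -3.6,"dy": 0,"dz": 0,"wx": 0,"wy": 0,"wz": 0,"jaw": 1},{"dx": -3.6,"dy": 0,"dz": 0,"wx": 0,"wy": 0,"wz": 0,"jaw": 1}])

```text
time: 9.4
tool_pos: [456.6, 210.3, 284.5]
tcp_rot: [180.0, -0.1, 122.0]
ft_force: [-11.3, 3.5, 24.9]
finger_gap: 14.9
```

```bash
python3 mv.py
```

```text
t 9.4 pos [456.64 210.32 284.49] rot [ 1.7996e+02 -1.3000e-01  1.2205e+02] yang 32.05 gap 14.9 F [-11.3   3.5  24.9] j [ 1.880e+01 -2.400e+00  1.083e+02  1.000e-01  7.410e+01 -1.330e+01]
```

>>> arm_command(plan=[{"dx": 1.5,"dy": 0,"dz": -30,"wx": 0,"wy": 0,"wz": 0,"jaw": 1},{"dx": 1.5,"dy": 0,"dz": -55,"wx": 0,"wy": 0,"wz": 0,"jaw": 1},{"dx": 1.5,"dy": 0,"dz": -55,"wx": 0,"wy": 0,"wz": 0,"jaw": 1},{"dx": 1.5,"dy": 0,"dz": -55,"wx": 0,"wy": 0,"wz": 0,"jaw": 1}])

```text
time: 9.8
tool_pos: [455.8, 210.6, 336.0]
tcp_rot: [-179.9, -0.0, 122.0]
ft_force: [-1.0, -0.2, -2.5]
finger_gap: 15.4
```

```bash
python3 mv.py 504.5 -116 330 2
```

```text
t 9.8 pos [455.76 210.57 336.04] rot [-1.7994e+02 -1.0000e-02  1.2203e+02] yang 32.03 gap 15.42 F [-1.  -0.2 -2.5] j [ 18.9  -5.3 105.5  -0.   79.9 -13.1]
dx -302.7 dy -131.9 dz 6.0 wz 0.524 dist 330.2
```

>>> arm_command(plan=[{"dx": -302.7,"dy": -131.9,"dz": 6,"wx": 0,"wy": 0,"wz": 0.524,"jaw": 1},{"dx": -302.7,"dy": -131.9,"dz": 6,"wx": 0,"wy": 0,"wz": 0.524,"jaw": 1},{"dx": -302.7,"dy": -131.9,"dz": 6,"wx": 0,"wy": 0,"wz": 0.524,"jaw": 1},{"dx": -302.7,"dy": -131.9,"dz": 6,"wx": 0,"wy": 0,"wz": 0.524,"jaw": 1},{"dx": -302.7,"dy": -131.9,"dz": 6,"wx": 0,"wy": 0,"wz": 0.524,"jaw": 1},{"dx": -302.7,"dy": -131.9,"dz": 6,"wx": 0,"wy": 0,"wz": 0.524,"jaw": 1},{"dx": -302.7,"dy": -131.9,"dz": 6,"wx": 0,"wy": 0,"wz": 0.524,"jaw": 1},{"dx": -302.7,"dy": -131.9,"dz": 40,"wx": 0,"wy": 0,"wz": 0.524,"jaw": 1},{"dx": -302.7,"dy": -131.9,"dz": 70,"wx": 0,"wy": 0,"wz": 0.524,"jaw": 1},{"dx": -302.7,"dy": -131.9,"dz": 100,"wx": 0,"wy": 0,"wz": 0.524,"jaw": 1},{"dx": -302.7,"dy": -131.9,"dz": 108,"wx": 0,"wy": 0,"wz": 0.524,"jaw": 1},{"dx": -302.7,"dy": -131.9,"dz": 110,"wx": 0,"wy": 0,"wz": 0.524,"jaw": 1}])

```text
time: 11.0
tool_pos: [503.2, -115.4, 224.1]
tcp_rot: [-179.7, -0.1, 92.0]
ft_force: [-0.7, -0.4, -2.7]
finger_gap: 15.4
```

```bash
python3 mv.py 504.5 -116 218 2
```

```text
t 11.0 pos [ 503.18 -115.38  224.08] rot [-1.7968e+02 -1.2000e-01  9.2000e+01] yang 2.0 gap 15.37 F [-0.7 -0.4 -2.7] j [-18.6   4.4 108.3  -0.   67.6 -20.6]
dx -0.7 dy 1.3 dz 6.1 wz 0.000 dist 6.3
```

>>> arm_command(plan=[{"dx": 0,"dy": 0,"dz": 4,"wx": 0,"wy": 0,"wz": 0,"jaw": 1},{"dx": 0,"dy": 0,"dz": 6,"wx": 0,"wy": 0,"wz": 0,"jaw": 1},{"dx": 0,"dy": 0,"dz": 7.5,"wx": 0,"wy": 0,"wz": 0,"jaw": 1},{"dx": 0,"dy": 0,"dz": 8,"wx": 0,"wy": 0,"wz": 0,"jaw": 1},{"dx": 0,"dy": 0,"dz": 8,"wx": 0,"wy": 0,"wz": 0,"jaw": 1}])

```text
time: 11.5
tool_pos: [505.0, -115.9, 219.5]
tcp_rot: [179.9, 0.0, 92.0]
ft_force: [-0.0, 0.4, -2.0]
finger_gap: 15.1
```

```bash
python3 mv.py 504.5 -116 218 2
```

```text
t 11.5 pos [ 504.96 -115.9   219.53] rot [1.7995e+02 2.0000e-02 9.2010e+01] yang 2.01 gap 15.06 F [-0.   0.4 -2. ] j [-18.6   4.8 108.4  -0.   66.7 -20.6]
dx -0.1 dy -0.5 dz 1.5 wz 0.000 dist 1.6
```

Still clear; lower until touch, then open.

>>> arm_command(plan=[{"dx": 0,"dy": 0,"dz": 1,"wx": 0,"wy": 0,"wz": 0,"jaw": 1},{"dx": 0,"dy": 0,"dz": 1.5,"wx": 0,"wy": 0,"wz": 0,"jaw": 1},{"dx": 0,"dy": 0,"dz": 1.5,"wx": 0,"wy": 0,"wz": 0,"jaw": 1}])

```text
time: 11.8
tool_pos: [504.9, -115.9, 217.8]
tcp_rot: [180.0, 0.0, 92.0]
ft_force: [-0.7, -0.2, 0.9]
finger_gap: 15.2
```

```bash
python3 mv.py 504.5 -116 218 2
```

```text
t 11.8 pos [ 504.89 -115.93  217.83] rot [1.7997e+02 1.0000e-02 9.2000e+01] yang 2.0 gap 15.17 F [-0.7 -0.2  0.9] j [-18.6   5.  108.4   0.   66.5 -20.6]
dx -0.1 dy -0.4 dz -0.2 wz 0.000 dist 0.4
```

>>> arm_command(plan=[{"dx": 0,"dy": 0,"dz": 0,"wx": 0,"wy": 0,"wz": 0,"jaw": 0.3},{"dx": 0,"dy": 0,"dz": 0,"wx": 0,"wy": 0,"wz": 0,"jaw": 0.3},{"dx": 0,"dy": 0,"dz": 0,"wx": 0,"wy": 0,"wz": 0,"jaw": 0.3},{"dx": 0,"dy": 0,"dz": 0,"wx": 0,"wy": 0,"wz": 0,"jaw": 0.3},{"dx": 0,"dy": 0,"dz": 0,"wx": 0,"wy": 0,"wz": 0,"jaw": 0.3},{"dx": 0,"dy": 0,"dz": -40,"wx": 0,"wy": 0,"wz": 0,"jaw": 0.3},{"dx": 0,"dy": 0,"dz": -80,"wx": 0,"wy": 0,"wz": 0,"jaw": 0.3},{"dx": 0,"dy": 0,"dz": -80,"wx": 0,"wy": 0,"wz": 0,"jaw": 0.3}])

```text
time: 12.6
tool_pos: [507.0, -116.6, 304.0]
tcp_rot: [179.4, 0.2, 92.0]
ft_force: [1.2, -0.8, -0.9]
finger_gap: 59.8
```

```bash
python3 mv.py 532.3 -197.5 298 13;python3 - <<'E'
from h import *
S=grab("6")
b=S["side"]["pixels"][200:360,260:420,::-1]
cv2.imwrite("pics/g6.png",cv2.resize(b,(560,560),interpolation=cv2.INTER_CUBIC))
E
```

```text
t 12.6 pos [ 507.01 -116.58  304.01] rot [179.44   0.21  92.01] yang 2.01 gap 59.83 F [ 1.2 -0.8 -0.9] j [-18.6  -1.1 104.9   0.   75.6 -20.6]
dx -81.8 dy 22.4 dz 6.0 wz -0.192 dist 85.0
```

View pics/g6.png

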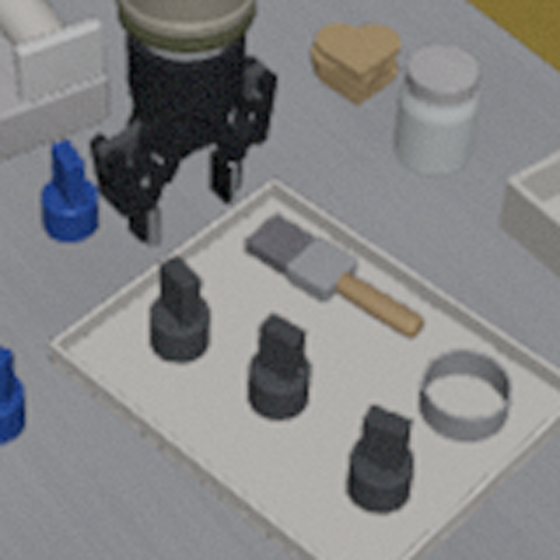

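>>> arm_command(plan=[{"dx": -82.5,"dy": 24.5,"dz": 0,"wx": 0,"wy": 0,"wz": -0.192,"jaw": 0.3},{"dx": -82.5,"dy": 24.5,"dz": 0,"wx": 0,"wy": 0,"wz": -0.192,"jaw": 0.3},{"dx": -82.5,"dy": 24.5,"dz": 0,"wx": 0,"wy": 0,"wz": -0.192,"jaw": 0.3},{"dx": -82.5,"dy": 24.5,"dz": 0,"wx": 0,"wy": 0,"wz": -0.192,"jaw": 0.3},{"dx": -82.5,"dy": 24.5,"dz": 35,"wx": 0,"wy": 0,"wz": -0.192,"jaw": 0.3},{"dx": -82.5,"dy": 24.5,"dz": 65,"wx": 0,"wy": 0,"wz": -0.192,"jaw": 0.3},{"dx": -82.5,"dy": 24.5,"dz": 80,"wx": 0,"wy": 0,"wz": -0.192,"jaw": 0.3},{"dx": -82.5,"dy": 24.5,"dz": 80,"wx": 0,"wy": 0,"wz": -0.192,"jaw": 0.3},{"dx": -82.5,"dy": 24.5,"dz": 80,"wx": 0,"wy": 0,"wz": -0.192,"jaw": 0.3}])

```text
time: 13.6
tool_pos: [532.2, -197.0, 217.9]
tcp_rot: [-180.0, -0.0, 103.0]
ft_force: [0.2, -0.4, 0.9]
finger_gap: 59.8
```

```bash
python3 mv.py 532.3 -197.5 217.6 13
```

```text
t 13.6 pos [ 532.23 -196.99  217.92] rot [-1.7999e+02 -1.0000e-02  1.0303e+02] yang 13.03 gap 59.76 F [ 0.2 -0.4  0.9] j [-25.5  12.2 100.4   0.   67.4 -38.5]
dx -0.5 dy -0.0 dz 0.3 wz 0.001 dist 0.6
```

>>> arm_command(plan=[{"dx": -0.5,"dy": 0,"dz": 0,"wx": 0,"wy": 0,"wz": 0,"jaw": 1},{"dx": -0.5,"dy": 0,"dz": 0,"wx": 0,"wy": 0,"wz": 0,"jaw": 1},{"dx": -0.5,"dy": 0,"dz": 0,"wx": 0,"wy": 0,"wz": 0,"jaw": 1},{"dx": -0.5,"dy": 0,"dz": 0,"wx": 0,"wy": 0,"wz": 0,"jaw": 1},{"dx": -0.5,"dy": 0,"dz": 0,"wx": 0,"wy": 0,"wz": 0,"jaw": 1},{"dx": -0.5,"dy": 0,"dz": 0,"wx": 0,"wy": 0,"wz": 0,"jaw": 1}])

```text
time: 14.2
tool_pos: [532.8, -198.3, 218.9]
tcp_rot: [179.9, 0.1, 103.0]
ft_force: [-0.7, 0.0, 7.1]
finger_gap: 15.3
```

```bash
python3 mv.py 457 211.4 335 32
```

```text
t 14.2 pos [ 532.84 -198.3   218.86] rot [1.799e+02 9.000e-02 1.030e+02] yang 13.0 gap 15.35 F [-0.7  0.   7.1] j [-25.6  12.2 100.3  -0.   67.4 -38.6]
dx 416.3 dy 18.3 dz -116.1 wz -0.332 dist 432.5
```

>>> arm_command(plan=[{"dx": 0,"dy": 0,"dz": -40,"wx": 0,"wy": 0,"wz": 0,"jaw": 1},{"dx": 0,"dy": 0,"dz": -80,"wx": 0,"wy": 0,"wz": 0,"jaw": 1},{"dx": 0,"dy": 0,"dz": -118,"wx": 0,"wy": 0,"wz": 0,"jaw": 1},{"dx": 0,"dy": 0,"dz": -118,"wx": 0,"wy": 0,"wz": 0,"jaw": 1},{"dx": 0,"dy": 0,"dz": -118,"wx": 0,"wy": 0,"wz": 0,"jaw": 1}])

```text
time: 14.7
tool_pos: [532.4, -198.0, 336.3]
tcp_rot: [179.9, 0.1, 103.0]
ft_force: [0.3, -1.3, -2.8]
finger_gap: 15.3
```

```bash
python3 mv.py 457 211.4 335 32
```

```text
t 14.7 pos [ 532.37 -198.04  336.26] rot [1.7991e+02 7.0000e-02 1.0300e+02] yang 13.0 gap 15.3 F [ 0.3 -1.3 -2.8] j [-25.6   4.9  95.3   0.   79.7 -38.6]
dx 415.9 dy 18.7 dz 1.3 wz -0.332 dist 416.3
```

>>> arm_command(plan=[{"dx": 415.9,"dy": 18.9,"dz": 1,"wx": 0,"wy": 0,"wz": -0.332,"jaw": 1},{"dx": 415.9,"dy": 18.9,"dz": 1,"wx": 0,"wy": 0,"wz": -0.332,"jaw": 1},{"dx": 415.9,"dy": 18.9,"dz": 1,"wx": 0,"wy": 0,"wz": -0.332,"jaw": 1},{"dx": 415.9,"dy": 18.9,"dz": 1,"wx": 0,"wy": 0,"wz": -0.332,"jaw": 1},{"dx": 415.9,"dy": 18.9,"dz": 1,"wx": 0,"wy": 0,"wz": -0.332,"jaw": 1},{"dx": 415.9,"dy": 18.9,"dz": 1,"wx": 0,"wy": 0,"wz": -0.332,"jaw": 1},{"dx": 415.9,"dy": 18.9,"dz": 1,"wx": 0,"wy": 0,"wz": -0.332,"jaw": 1},{"dx": 415.9,"dy": 18.9,"dz": 1,"wx": 0,"wy": 0,"wz": -0.332,"jaw": 1},{"dx": 415.9,"dy": 18.9,"dz": 1,"wx": 0,"wy": 0,"wz": -0.332,"jaw": 1},{"dx": 415.9,"dy": 18.9,"dz": 1,"wx": 0,"wy": 0,"wz": -0.332,"jaw": 1},{"dx": 415.9,"dy": 18.9,"dz": 1,"wx": 0,"wy": 0,"wz": -0.332,"jaw": 1},{"dx": 415.9,"dy": 18.9,"dz": 1,"wx": 0,"wy": 0,"wz": -0.332,"jaw": 1}])

```text
time: 15.9
tool_pos: [456.9, 210.5, 333.2]
tcp_rot: [-179.9, -0.0, 122.0]
ft_force: [-1.5, -0.5, -1.8]
finger_gap: 15.2
```

```bash
python3 mv.py 457.5 211.4 293 32
```

```text
t 15.9 pos [456.9  210.51 333.2 ] rot [-1.7987e+02 -1.0000e-02  1.2197e+02] yang 31.97 gap 15.19 F [-1.5 -0.5 -1.8] j [ 18.9  -5.  105.5  -0.   79.7 -13.1]
dx 0.4 dy 1.0 dz 40.2 wz -0.000 dist 40.2
```

>>> arm_command(plan=[{"dx": 0.4,"dy": 0.8,"dz": 25,"wx": 0,"wy": 0,"wz": 0,"jaw": 1},{"dx": 0.4,"dy": 0.8,"dz": 40,"wx": 0,"wy": 0,"wz": 0,"jaw": 1},{"dx": 0.4,"dy": 0.8,"dz": 43,"wx": 0,"wy": 0,"wz": 0,"jaw": 1},{"dx": 0.4,"dy": 0.8,"dz": 44,"wx": 0,"wy": 0,"wz": 0,"jaw": 1},{"dx": 0.4,"dy": 0.8,"dz": 45,"wx": 0,"wy": 0,"wz": 0,"jaw": 1},{"dx": 0.4,"dy": 0.8,"dz": 46,"wx": 0,"wy": 0,"wz": 0,"jaw": 1},{"dx": 0.4,"dy": 0.8,"dz": 47,"wx": 0,"wy": 0,"wz": 0,"jaw": 1},{"dx": 0.4,"dy": 0.8,"dz": 48,"wx": 0,"wy": 0,"wz": 0,"jaw": 1},{"dx": 0.4,"dy": 0.8,"dz": 49,"wx": 0,"wy": 0,"wz": 0,"jaw": 1},{"dx": 0.4,"dy": 0.8,"dz": 50,"wx": 0,"wy": 0,"wz": 0,"jaw": 1},{"dx": 0.4,"dy": 0.8,"dz": 51,"wx": 0,"wy": 0,"wz": 0,"jaw": 1},{"dx": 0.4,"dy": 0.8,"dz": 51,"wx": 0,"wy": 0,"wz": 0,"jaw": 1}])

```text
time: 17.1
tool_pos: [457.7, 212.5, 285.5]
tcp_rot: [179.9, 0.0, 122.0]
ft_force: [-6.9, -2.1, 13.9]
finger_gap: 15.3
```

```bash
python3 mv.py 457.5 211.4 267 32
```

```text
t 17.1 pos [457.75 212.54 285.48] rot [1.7994e+02 1.0000e-02 1.2204e+02] yang 32.04 gap 15.31 F [-6.9 -2.1 13.9] j [ 19.1  -2.1 108.    0.   74.1 -13. ]
dx -0.8 dy -0.8 dz 18.5 wz 0.001 dist 18.5
```

>>> arm_command(plan=[{"dx": 0,"dy": -1,"dz": 1,"wx": 0,"wy": 0,"wz": 0,"jaw": 1},{"dx": -1,"dy": -1,"dz": 1,"wx": 0,"wy": 0,"wz": 0,"jaw": 1},{"dx": -1.5,"dy": 0,"dz": 1,"wx": 0,"wy": 0,"wz": 0,"jaw": 1},{"dx": -1,"dy": 1,"dz": 1,"wx": 0,"wy": 0,"wz": 0,"jaw": 1},{"dx": 0,"dy": 1.5,"dz": 1,"wx": 0,"wy": 0,"wz": 0,"jaw": 1},{"dx": 1,"dy": 1,"dz": 1,"wx": 0,"wy": 0,"wz": 0,"jaw": 1},{"dx": 1.5,"dy": 0,"dz": 1,"wx": 0,"wy": 0,"wz": 0,"jaw": 1},{"dx": 1.5,"dy": -1.5,"dz": 1,"wx": 0,"wy": 0,"wz": 0,"jaw": 1},{"dx": 0,"dy": -2,"dz": 1,"wx": 0,"wy": 0,"wz": 0,"jaw": 1},{"dx": -1.5,"dy": -2,"dz": 1,"wx": 0,"wy": 0,"wz": 0,"jaw": 1},{"dx": -2,"dy": -1,"dz": 1,"wx": 0,"wy": 0,"wz": 0,"jaw": 1},{"dx": 0,"dy": -1,"dz": 1,"wx": 0,"wy": 0,"wz": 0,"jaw": 1}])

```text
time: 18.3
tool_pos: [457.7, 212.3, 285.4]
tcp_rot: [179.8, 0.0, 122.0]
ft_force: [-1.5, -3.8, 14.2]
finger_gap: 15.3
```

```bash
python3 mv.py 457.5 211.4 267 32
```

```text
t 18.3 pos [457.66 212.34 285.39] rot [1.7977e+02 4.0000e-02 1.2204e+02] yang 32.04 gap 15.34 F [-1.5 -3.8 14.2] j [ 19.1  -2.3 108.1   0.   73.9 -13. ]
dx -0.7 dy -0.6 dz 18.4 wz 0.001 dist 18.4
```

>>> arm_command(plan=[{"dx": -0.5,"dy": -1.5,"dz": -6,"wx": 0,"wy": 0,"wz": 0,"jaw": 1},{"dx": -0.5,"dy": -1.5,"dz": -6,"wx": 0,"wy": 0,"wz": 0,"jaw": 1},{"dx": -0.5,"dy": -1.5,"dz": -6,"wx": 0,"wy": 0,"wz": 0,"jaw": 1}])

```text
time: 18.6
tool_pos: [455.5, 210.5, 288.2]
tcp_rot: [-180.0, -0.0, 122.0]
ft_force: [-0.3, 0.4, -3.2]
finger_gap: 14.8
```

```bash
python3 mv.py 457 210.6 282 32;python3 - <<'E'
from h import *
S=grab("7")
b=S["side"]["pixels"][185:235,205:255,::-1]
cv2.imwrite("pics/g7.png",cv2.resize(b,(600,600),interpolation=cv2.INTER_CUBIC))
E
```

```text
t 18.6 pos [455.53 210.48 288.22] rot [-179.99   -0.    122.02] yang 32.02 gap 14.84 F [-0.3  0.4 -3.2] j [ 18.9  -2.7 108.2   0.   74.5 -13.1]
dx -0.7 dy 1.3 dz 6.2 wz 0.000 dist 6.4
```

View pics/g7.png

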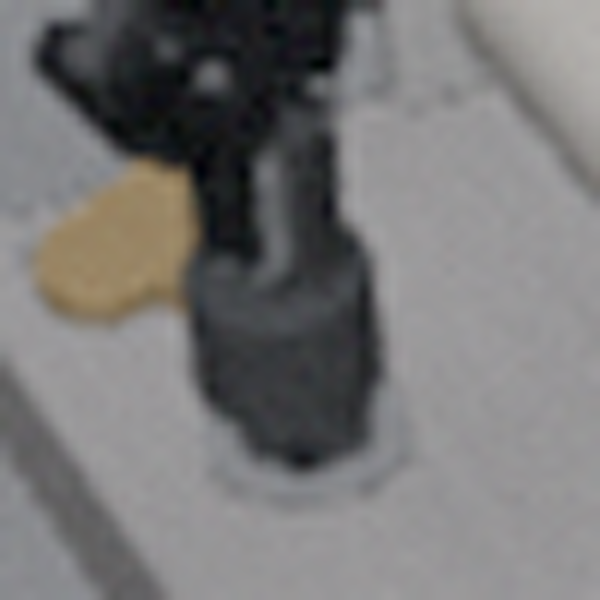

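```bash
cat > cf.py <<'E'
from nf import *
import pickle
def cf(S,z,x0=457.5,y0=211,nut=(457.35,211.1,34),rowz=15):
    s=S["side"];c=proj(s,[[x0,y0,z+rowz]])[0];v0=int(round(c[1]));u0=int(round(c[0]))-20
    vb=int(proj(s,[[457,211,50]])[0][1])+14
    win=(u0,v0,40,vb-v0)
    I=s["pixels"][v0:vb,u0:u0+40];g=I.astype(float).mean(2)
    hsv=cv2.cvtColor(I,cv2.COLOR_RGB2HSV);k=cv2.dilate((hsv[...,1]>50).astype(np.uint8),np.ones((3,3)))==0
    N=layers(nut[0],nut[1],np.radians(nut[2]))
    base=[np.ones(g.shape)]
    for V in N:
        m=render(s,[V],win);base=[q*(1-m) for q in base]+[m]
    def cost(p):
        m=render(s,[place(cyl(22,0,33),p[0],p[1],z,0)],win)
        M=np.stack([(q*(1-m))[k] for q in base]+[m[k]],1);co,*_=np.linalg.lstsq(M,g[k],rcond=None)
        return ((M@co-g[k])**2).sum()
    q=minimize(cost,[x0,y0],method="Nelder-Mead",options=dict(initial_simplex=[[x0,y0],[x0+4,y0],[x0,y0+4]],xatol=.02,fatol=.5))
    return q.x.round(2),round(q.fun/k.sum(),1)
E
python3 - <<'E'
from cf import *
for n,z in((3,122.8),(4,78.3),(5,71),(7,74)):
    S=pickle.load(open(f"s{n}.pkl","rb"));print(n,cf(S,z),cf(S,z+1))
print(fitnut(pickle.load(open("s3.pkl","rb")),("side",),yaws=(30,))[0])
E
```

```text
3 (array([458.03, 213.52]), np.float64(182.6)) (array([457.59, 212.44]), np.float64(182.6))
4 (array([459.18, 215.77]), np.float64(175.8)) (array([458.5 , 214.69]), np.float64(175.4))
5 (array([457.76, 214.65]), np.float64(181.9)) (array([457.06, 213.78]), np.float64(181.5))
7 (array([455.1 , 211.47]), np.float64(177.0)) (array([454.57, 210.46]), np.float64(177.1))
(np.float64(41059.57814316785), np.float64(457.49764848042), np.float64(211.32035465519914), np.float64(32.00584079806337))
```

>>> arm_command(plan=[{"dx": -1.5,"dy": 1.6,"dz": 0,"wx": 0,"wy": 0,"wz": 0,"jaw": 1},{"dx": -1.5,"dy": 1.6,"dz": 2,"wx": 0,"wy": 0,"wz": 0,"jaw": 1},{"dx": -1.5,"dy": 1.6,"dz": 3.5,"wx": 0,"wy": 0,"wz": 0,"jaw": 1},{"dx": -1.5,"dy": 1.6,"dz": 5,"wx": 0,"wy": 0,"wz": 0,"jaw": 1},{"dx": -1.5,"dy": 1.6,"dz": 5,"wx": 0,"wy": 0,"wz": 0,"jaw": 1}])

```text
time: 19.2
tool_pos: [458.2, 210.1, 285.6]
tcp_rot: [180.0, 0.0, 122.0]
ft_force: [-7.1, -4.5, 16.3]
finger_gap: 15.1
```

```bash
python3 mv.py 457 210.6 282 32
```

```text
t 19.2 pos [458.16 210.14 285.57] rot [1.7996e+02 3.0000e-02 1.2203e+02] yang 32.03 gap 15.1 F [-7.1 -4.5 16.3] j [ 18.8  -2.2 108.   -0.   74.2 -13.2]
dx 1.0 dy -0.7 dz 3.6 wz 0.001 dist 3.8
```

>>> arm_command(plan=[{"dx": 0,"dy": -0.8,"dz": -1.5,"wx": 0,"wy": 0,"wz": 0,"jaw": 1},{"dx": -0.8,"dy": -0.8,"dz": -1.5,"wx": 0,"wy": 0,"wz": 0,"jaw": 1},{"dx": -1.6,"dy": -0.8,"dz": -1.5,"wx": 0,"wy": 0,"wz": 0,"jaw": 1},{"dx": -2.4,"dy": -0.8,"dz": -1.5,"wx": 0,"wy": 0,"wz": 0,"jaw": 1},{"dx": -2.4,"dy": 0,"dz": -1.5,"wx": 0,"wy": 0,"wz": 0,"jaw": 1},{"dx": -1.6,"dy": 0,"dz": -1.5,"wx": 0,"wy": 0,"wz": 0,"jaw": 1},{"dx": -1.6,"dy": 0,"dz": -1.5,"wx": 0,"wy": 0,"wz": 0,"jaw": 1}])

```text
time: 19.9
tool_pos: [458.7, 208.9, 285.7]
tcp_rot: [180.0, -0.0, 122.0]
ft_force: [-4.9, -1.2, 8.1]
finger_gap: 15.3
```

```bash
python3 mv.py
```

```text
t 19.9 pos [458.69 208.88 285.71] rot [180.    -0.   122.04] yang 32.04 gap 15.29 F [-4.9 -1.2  8.1] j [ 18.7  -2.2 108.    0.   74.2 -13.4]
```

>>> arm_command(plan=[{"dx": 0,"dy": -1,"dz": 0,"wx": 0,"wy": 0,"wz": 0,"jaw": 1},{"dx": 0,"dy": -2,"dz": 0,"wx": 0,"wy": 0,"wz": 0,"jaw": 1},{"dx": 0,"dy": -2,"dz": 1,"wx": 0,"wy": 0,"wz": 0,"jaw": 1},{"dx": 0,"dy": -2,"dz": 1,"wx": 0,"wy": 0,"wz": 0,"jaw": 1}])

```text
time: 20.3
tool_pos: [457.7, 208.0, 285.7]
tcp_rot: [179.8, 0.0, 122.0]
ft_force: [-1.9, -0.5, 12.3]
finger_gap: 15.2
```

```bash
python3 mv.py;python3 - <<'E'
from cf import *
S=grab("8")
b=S["side"]["pixels"][185:235,205:255,::-1]
cv2.imwrite("pics/g8.png",cv2.resize(b,(600,600),interpolation=cv2.INTER_CUBIC))
print(cf(S,71))
E
```

```text
t 20.3 pos [457.65 208.04 285.67] rot [1.7983e+02 2.0000e-02 1.2203e+02] yang 32.03 gap 15.2 F [-1.9 -0.5 12.3] j [ 18.6  -2.5 108.3   0.   74.1 -13.4]
(array([458.18, 210.43]), np.float64(182.6))
```

View pics/g8.png

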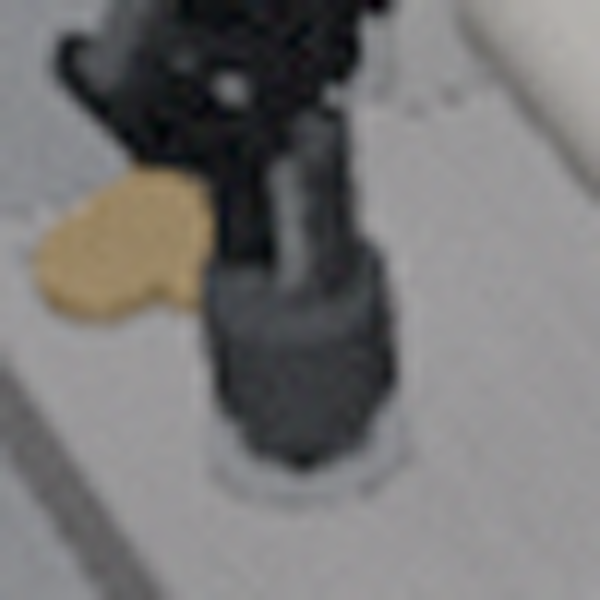

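>>> arm_command(plan=[{"dx": 0.5,"dy": 0,"dz": -1,"wx": 0,"wy": 0,"wz": 0,"jaw": 1},{"dx": 1,"dy": -0.4,"dz": -1,"wx": 0,"wy": 0,"wz": 0,"jaw": 1},{"dx": 1.6,"dy": -0.4,"dz": -1,"wx": 0,"wy": 0,"wz": 0,"jaw": 1},{"dx": 1.2,"dy": -0.4,"dz": 0,"wx": 0,"wy": 0,"wz": 0,"jaw": 1},{"dx": 1.2,"dy": -0.4,"dz": 1.5,"wx": 0,"wy": 0,"wz": 0,"jaw": 1},{"dx": 1.2,"dy": -0.4,"dz": 1.5,"wx": 0,"wy": 0,"wz": 0,"jaw": 1}])

```text
time: 21.0
tool_pos: [456.9, 208.5, 285.6]
tcp_rot: [179.8, 0.1, 122.0]
ft_force: [-5.2, -4.6, 26.4]
finger_gap: 15.4
```

```bash
python3 mv.py;python3 - <<'E'
from cf import *
S=grab("9")
print(cf(S,71),cf(S,69))
E
```

```text
t 21.0 pos [456.88 208.52 285.56] rot [1.7985e+02 8.0000e-02 1.2203e+02] yang 32.03 gap 15.41 F [-5.2 -4.6 26.4] j [ 18.7  -2.6 108.4  -0.   74.  -13.3]
(array([457.6 , 210.22]), np.float64(177.0)) (array([458.6 , 212.38]), np.float64(176.7))
```

>>> arm_command(plan=[{"dx": 0,"dy": 0,"dz": -30,"wx": 0,"wy": 0,"wz": 0,"jaw": 1},{"dx": 0,"dy": 0,"dz": -52,"wx": 0,"wy": 0,"wz": 0,"jaw": 1},{"dx": 0,"dy": 0,"dz": -52,"wx": 0,"wy": 0,"wz": 0,"jaw": 1},{"dx": 0,"dy": 0,"dz": -52,"wx": 0,"wy": 0,"wz": 0,"jaw": 1}])

```text
time: 21.5
tool_pos: [455.6, 208.4, 333.1]
tcp_rot: [-179.9, -0.0, 122.0]
ft_force: [0.8, 0.6, -3.3]
finger_gap: 15.4
```

```bash
python3 mv.py 532.6 -198 232 13;python3 - <<'E'
from cf import *
S=grab("10")
print(cf(S,118),cf(S,119))
E
```

```text
t 21.5 pos [455.55 208.36 333.12] rot [-1.7991e+02 -2.0000e-02  1.2203e+02] yang 32.03 gap 15.41 F [ 0.8  0.6 -3.3] j [ 18.7  -5.3 105.8  -0.   79.6 -13.3]
dx -385.4 dy -150.2 dz 101.1 wz 0.332 dist 425.8
(array([454.22, 210.01]), np.float64(187.3)) (array([453.72, 208.91]), np.float64(185.7))
```

>>> arm_command(plan=[{"dx": -385.4,"dy": -150.2,"dz": 0,"wx": 0,"wy": 0,"wz": 0.332,"jaw": 1},{"dx": -385.4,"dy": -150.2,"dz": 0,"wx": 0,"wy": 0,"wz": 0.332,"jaw": 1},{"dx": -385.4,"dy": -150.2,"dz": 0,"wx": 0,"wy": 0,"wz": 0.332,"jaw": 1},{"dx": -385.4,"dy": -150.2,"dz": 0,"wx": 0,"wy": 0,"wz": 0.332,"jaw": 1},{"dx": -385.4,"dy": -150.2,"dz": 0,"wx": 0,"wy": 0,"wz": 0.332,"jaw": 1},{"dx": -385.4,"dy": -150.2,"dz": 0,"wx": 0,"wy": 0,"wz": 0.332,"jaw": 1},{"dx": -385.4,"dy": -150.2,"dz": 0,"wx": 0,"wy": 0,"wz": 0.332,"jaw": 1},{"dx": -385.4,"dy": -150.2,"dz": 0,"wx": 0,"wy": 0,"wz": 0.332,"jaw": 1},{"dx": -385.4,"dy": -150.2,"dz": 10,"wx": 0,"wy": 0,"wz": 0.332,"jaw": 1},{"dx": -385.4,"dy": -150.2,"dz": 50,"wx": 0,"wy": 0,"wz": 0.332,"jaw": 1},{"dx": -385.4,"dy": -150.2,"dz": 90,"wx": 0,"wy": 0,"wz": 0.332,"jaw": 1},{"dx": -385.4,"dy": -150.2,"dz": 105,"wx": 0,"wy": 0,"wz": 0.332,"jaw": 1}])

```text
time: 22.8
tool_pos: [530.1, -196.4, 222.7]
tcp_rot: [-179.5, -0.4, 103.0]
ft_force: [-1.4, 0.2, -3.4]
finger_gap: 15.6
```

```bash
python3 mv.py 532.6 -198 219 13
```

```text
t 22.8 pos [ 530.1  -196.35  222.71] rot [-179.53   -0.38  102.99] yang 12.99 gap 15.56 F [-1.4  0.2 -3.4] j [-25.5  11.8 100.3   0.   68.5 -38.5]
dx -2.2 dy 2.1 dz 3.7 wz -0.000 dist 4.8
```

>>> arm_command(plan=[{"dx": 0,"dy": 0,"dz": 4,"wx": 0,"wy": 0,"wz": 0,"jaw": 1},{"dx": 0,"dy": 0,"dz": 7,"wx": 0,"wy": 0,"wz": 0,"jaw": 1},{"dx": 0,"dy": 0,"dz": 8.5,"wx": 0,"wy": 0,"wz": 0,"jaw": 1},{"dx": 0,"dy": 0,"dz": 9.5,"wx": 0,"wy": 0,"wz": 0,"jaw": 1},{"dx": 0,"dy": 0,"dz": 9.5,"wx": 0,"wy": 0,"wz": 0,"jaw": 1}])

```text
time: 23.3
tool_pos: [533.6, -198.0, 221.4]
tcp_rot: [179.9, 0.1, 103.0]
ft_force: [-0.9, 0.0, -2.2]
finger_gap: 15.4
```

```bash
python3 mv.py 532.6 -198 219 13
```

```text
t 23.3 pos [ 533.62 -198.02  221.38] rot [1.7990e+02 9.0000e-02 1.0302e+02] yang 13.02 gap 15.43 F [-0.9  0.  -2.2] j [-25.5  12.1 100.1  -0.   67.7 -38.5]
dx 0.2 dy -1.0 dz 2.4 wz 0.000 dist 2.6
```

>>> arm_command(plan=[{"dx": 0,"dy": 0,"dz": 1.2,"wx": 0,"wy": 0,"wz": 0,"jaw": 1},{"dx": 0,"dy": 0,"dz": 2.4,"wx": 0,"wy": 0,"wz": 0,"jaw": 1},{"dx": 0,"dy": 0,"dz": 2.4,"wx": 0,"wy": 0,"wz": 0,"jaw": 1}])

```text
time: 23.6
tool_pos: [533.4, -198.0, 218.8]
tcp_rot: [179.9, 0.0, 103.0]
ft_force: [-2.7, 1.0, 5.0]
finger_gap: 15.6
```

```bash
python3 mv.py 532.6 -198 219 13
```

```text
t 23.6 pos [ 533.44 -198.03  218.83] rot [1.7994e+02 5.0000e-02 1.0301e+02] yang 13.01 gap 15.64 F [-2.7  1.   5. ] j [-25.5  12.3 100.2   0.   67.4 -38.5]
dx 0.2 dy -0.8 dz -0.2 wz 0.000 dist 0.9
```

>>> arm_command(plan=[{"dx": 0,"dy": 0,"dz": 0,"wx": 0,"wy": 0,"wz": 0,"jaw": 0.3},{"dx": 0,"dy": 0,"dz": 0,"wx": 0,"wy": 0,"wz": 0,"jaw": 0.3},{"dx": 0,"dy": 0,"dz": 0,"wx": 0,"wy": 0,"wz": 0,"jaw": 0.3},{"dx": 0,"dy": 0,"dz": 0,"wx": 0,"wy": 0,"wz": 0,"jaw": 0.3},{"dx": 0,"dy": 0,"dz": 0,"wx": 0,"wy": 0,"wz": 0,"jaw": 0.3},{"dx": 0,"dy": 0,"dz": -40,"wx": 0,"wy": 0,"wz": 0,"jaw": 0.3},{"dx": 0,"dy": 0,"dz": -80,"wx": 0,"wy": 0,"wz": 0,"jaw": 0.3},{"dx": 0,"dy": 0,"dz": -80,"wx": 0,"wy": 0,"wz": 0,"jaw": 0.3},{"dx": 0,"dy": 0,"dz": -80,"wx": 0,"wy": 0,"wz": 0,"jaw": 0.3}])

```text
time: 24.5
tool_pos: [533.6, -198.1, 299.2]
tcp_rot: [179.8, 0.1, 103.0]
ft_force: [-0.7, 0.3, -0.6]
finger_gap: 59.9
```

```bash
python3 mv.py 540 -299.6 299 31;python3 - <<'E'
from ff import *
S=grab("11")
b=S["side"]["pixels"][200:360,260:420,::-1]
cv2.imwrite("pics/g11.png",cv2.resize(b,(560,560),interpolation=cv2.INTER_CUBIC))
for p,a in(((503.7,-115.5),2),((532,-197.9),13),((539.4,-300),31)):
    print(np.round(fit2(S,*p,4,("side",),yaws=[a])[0],2))
E
```

```text
t 24.5 pos [ 533.6  -198.15  299.19] rot [1.7985e+02 1.2000e-01 1.0300e+02] yang 13.0 gap 59.93 F [-0.7  0.3 -0.6] j [-25.5   6.9  97.1  -0.   75.8 -38.5]
dx -100.3 dy -16.6 dz 0.2 wz -0.314 dist 101.7
[  15.61  504.79 -115.04   -1.49]
[  28.1   533.13 -198.29   22.52]
[  14.86  539.66 -299.74   33.19]
```

View pics/g11.png

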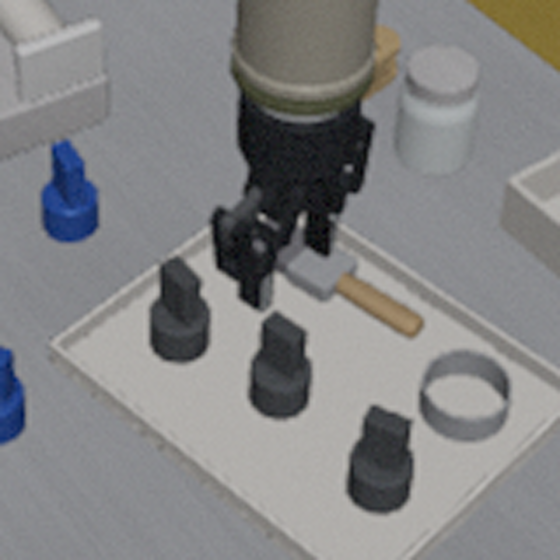

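>>> arm_command(plan=[{"dx": -100.3,"dy": -16.6,"dz": 0,"wx": 0,"wy": 0,"wz": -0.314,"jaw": 0.3},{"dx": -100.3,"dy": -16.6,"dz": 0,"wx": 0,"wy": 0,"wz": -0.314,"jaw": 0.3},{"dx": -100.3,"dy": -16.6,"dz": 0,"wx": 0,"wy": 0,"wz": -0.314,"jaw": 0.3},{"dx": -100.3,"dy": -16.6,"dz": 0,"wx": 0,"wy": 0,"wz": -0.314,"jaw": 0.3},{"dx": -100.3,"dy": -16.6,"dz": 35,"wx": 0,"wy": 0,"wz": -0.314,"jaw": 0.3},{"dx": -100.3,"dy": -16.6,"dz": 65,"wx": 0,"wy": 0,"wz": -0.314,"jaw": 0.3},{"dx": -100.3,"dy": -16.6,"dz": 81,"wx": 0,"wy": 0,"wz": -0.314,"jaw": 0.3},{"dx": -100.3,"dy": -16.6,"dz": 81,"wx": 0,"wy": 0,"wz": -0.314,"jaw": 0.3},{"dx": -100.3,"dy": -16.6,"dz": 81,"wx": 0,"wy": 0,"wz": -0.314,"jaw": 0.3},{"dx": -100.3,"dy": -16.6,"dz": 81,"wx": 0,"wy": 0,"wz": -0.314,"jaw": 0.3}])

```text
time: 25.6
tool_pos: [540.3, -299.5, 218.6]
tcp_rot: [179.9, 0.2, 121.0]
ft_force: [-0.4, -0.1, 0.1]
finger_gap: 59.4
```

```bash
python3 mv.py 540 -299.6 218 31
```

```text
t 25.6 pos [ 540.3  -299.51  218.61] rot [1.7992e+02 1.5000e-01 1.2100e+02] yang 31.0 gap 59.42 F [-0.4 -0.1  0.1] j [-33.8  19.1  92.    0.   68.7 -64.8]
dx 0.1 dy -0.3 dz 0.6 wz 0.000 dist 0.7
```

>>> arm_command(plan=[{"dx": 0,"dy": 0,"dz": 0.3,"wx": 0,"wy": 0,"wz": 0,"jaw": 1},{"dx": 0,"dy": 0,"dz": 0.3,"wx": 0,"wy": 0,"wz": 0,"jaw": 1},{"dx": 0,"dy": 0,"dz": 0.3,"wx": 0,"wy": 0,"wz": 0,"jaw": 1},{"dx": 0,"dy": 0,"dz": 0.3,"wx": 0,"wy": 0,"wz": 0,"jaw": 1},{"dx": 0,"dy": 0,"dz": 0.3,"wx": 0,"wy": 0,"wz": 0,"jaw": 1},{"dx": 0,"dy": 0,"dz": 0.3,"wx": 0,"wy": 0,"wz": 0,"jaw": 1},{"dx": 0,"dy": 0,"dz": -35,"wx": 0,"wy": 0,"wz": 0,"jaw": 1},{"dx": 0,"dy": 0,"dz": -75,"wx": 0,"wy": 0,"wz": 0,"jaw": 1},{"dx": 0,"dy": 0,"dz": -115,"wx": 0,"wy": 0,"wz": 0,"jaw": 1},{"dx": 0,"dy": 0,"dz": -115,"wx": 0,"wy": 0,"wz": 0,"jaw": 1},{"dx": 0,"dy": 0,"dz": -115,"wx": 0,"wy": 0,"wz": 0,"jaw": 1},{"dx": 0,"dy": 0,"dz": -115,"wx": 0,"wy": 0,"wz": 0,"jaw": 1}])

```text
time: 26.8
tool_pos: [538.7, -298.9, 329.1]
tcp_rot: [-179.9, -0.2, 121.0]
ft_force: [0.3, 0.1, -3.6]
finger_gap: 15.4
```

```bash
python3 mv.py 457.3 210.6 333 32
```

```text
t 26.8 pos [ 538.71 -298.89  329.07] rot [-179.9   -0.2  121. ] yang 31.0 gap 15.37 F [ 0.3  0.1 -3.6] j [-33.8  12.6  87.5  -0.   80.1 -64.8]
dx 478.7 dy 192.6 dz -3.9 wz -0.018 dist 516.0
```

>>> arm_command(plan=[{"dx": 478.7,"dy": 193.2,"dz": -4,"wx": 0,"wy": 0,"wz": -0.018,"jaw": 1},{"dx": 478.7,"dy": 193.2,"dz": -4,"wx": 0,"wy": 0,"wz": -0.018,"jaw": 1},{"dx": 478.7,"dy": 193.2,"dz": -4,"wx": 0,"wy": 0,"wz": -0.018,"jaw": 1},{"dx": 478.7,"dy": 193.2,"dz": -4,"wx": 0,"wy": 0,"wz": -0.018,"jaw": 1},{"dx": 478.7,"dy": 193.2,"dz": -4,"wx": 0,"wy": 0,"wz": -0.018,"jaw": 1},{"dx": 478.7,"dy": 193.2,"dz": -4,"wx": 0,"wy": 0,"wz": -0.018,"jaw": 1},{"dx": 478.7,"dy": 193.2,"dz": -4,"wx": 0,"wy": 0,"wz": -0.018,"jaw": 1},{"dx": 478.7,"dy": 193.2,"dz": -4,"wx": 0,"wy": 0,"wz": -0.018,"jaw": 1},{"dx": 478.7,"dy": 193.2,"dz": -4,"wx": 0,"wy": 0,"wz": -0.018,"jaw": 1},{"dx": 478.7,"dy": 193.2,"dz": -4,"wx": 0,"wy": 0,"wz": -0.018,"jaw": 1},{"dx": 478.7,"dy": 193.2,"dz": -4,"wx": 0,"wy": 0,"wz": -0.018,"jaw": 1},{"dx": 478.7,"dy": 193.2,"dz": -4,"wx": 0,"wy": 0,"wz": -0.018,"jaw": 1}])

```text
time: 28.0
tool_pos: [456.9, 212.7, 333.1]
tcp_rot: [-179.8, -0.1, 122.3]
ft_force: [0.1, -0.6, -2.7]
finger_gap: 14.9
```

>>> arm_command(plan=[{"dx": 0,"dy": 0,"dz": 0,"wx": 0,"wy": 0,"wz": 0,"jaw": 1},{"dx": 0,"dy": 0,"dz": 0,"wx": 0,"wy": 0,"wz": 0,"jaw": 1}])

```text
time: 28.2
tool_pos: [458.4, 209.5, 334.3]
tcp_rot: [-179.9, -0.0, 122.0]
ft_force: [1.3, -0.7, -3.2]
finger_gap: 15.4
```

```bash
python3 mv.py 457.3 210.8 291 32;python3 - <<'E'
from cf import *
S=grab("12")
from bench import sense
z=sense()["tool_pos"][2]-214.3
print(z,cf(S,z))
E
```

```text
t 28.2 pos [458.39 209.47 334.31] rot [-1.7987e+02 -1.0000e-02  1.2197e+02] yang 31.97 gap 15.35 F [ 1.3 -0.7 -3.2] j [ 18.7  -4.9 105.3  -0.   79.8 -13.2]
dx 1.7 dy -0.2 dz 43.3 wz -0.000 dist 43.3
120.70780269679932 (array([459.3 , 212.06]), np.float64(187.9))
```

>>> arm_command(plan=[{"dx": 0.5,"dy": -0.6,"dz": 25,"wx": 0,"wy": 0,"wz": 0,"jaw": 1},{"dx": 0.5,"dy": -0.6,"dz": 40,"wx": 0,"wy": 0,"wz": 0,"jaw": 1},{"dx": 0.5,"dy": -0.6,"dz": 42,"wx": 0,"wy": 0,"wz": 0,"jaw": 1},{"dx": 0.5,"dy": -0.6,"dz": 43,"wx": 0,"wy": 0,"wz": 0,"jaw": 1},{"dx": 0.5,"dy": -0.6,"dz": 44,"wx": 0,"wy": 0,"wz": 0,"jaw": 1},{"dx": 0.5,"dy": -0.6,"dz": 45,"wx": 0,"wy": 0,"wz": 0,"jaw": 1},{"dx": 0.5,"dy": -0.6,"dz": 46,"wx": 0,"wy": 0,"wz": 0,"jaw": 1},{"dx": 0.5,"dy": -0.6,"dz": 47,"wx": 0,"wy": 0,"wz": 0,"jaw": 1},{"dx": 0.5,"dy": -0.6,"dz": 48,"wx": 0,"wy": 0,"wz": 0,"jaw": 1},{"dx": 0.5,"dy": -0.6,"dz": 49,"wx": 0,"wy": 0,"wz": 0,"jaw": 1},{"dx": 0.5,"dy": -0.6,"dz": 50.5,"wx": 0,"wy": 0,"wz": 0,"jaw": 1},{"dx": 0.5,"dy": -0.6,"dz": 52,"wx": 0,"wy": 0,"wz": 0,"jaw": 1}])

```text
time: 29.5
tool_pos: [457.7, 210.6, 283.4]
tcp_rot: [-180.0, -0.0, 122.0]
ft_force: [1.0, 0.1, -4.0]
finger_gap: 15.4
```

```bash
python3 mv.py 457.3 210.8 267 32
```

```text
t 29.5 pos [457.7  210.61 283.41] rot [-179.99   -0.    122.03] yang 32.03 gap 15.41 F [ 1.   0.1 -4. ] j [ 18.9  -2.1 108.2  -0.   74.  -13.2]
dx 0.4 dy -0.2 dz 16.4 wz 0.001 dist 16.4
```

>>> arm_command(plan=[{"dx": 0,"dy": 0,"dz": 1,"wx": 0,"wy": 0,"wz": 0,"jaw": 1},{"dx": 0,"dy": 0,"dz": 2,"wx": 0,"wy": 0,"wz": 0,"jaw": 1},{"dx": 0,"dy": 0,"dz": 3,"wx": 0,"wy": 0,"wz": 0,"jaw": 1},{"dx": 0,"dy": 0,"dz": 4,"wx": 0,"wy": 0,"wz": 0,"jaw": 1},{"dx": 0,"dy": 0,"dz": 4,"wx": 0,"wy": 0,"wz": 0,"jaw": 1}])

```text
time: 30.0
tool_pos: [457.8, 211.1, 279.7]
tcp_rot: [179.9, -0.0, 122.0]
ft_force: [0.5, 4.9, -1.8]
finger_gap: 15.2
```

```bash
python3 mv.py 457.3 210.8 267 32
```

```text
t 30.0 pos [457.83 211.07 279.73] rot [ 1.7993e+02 -4.0000e-02  1.2203e+02] yang 32.03 gap 15.24 F [ 0.5  4.9 -1.8] j [ 1.890e+01 -1.900e+00  1.083e+02  1.000e-01  7.350e+01 -1.310e+01]
dx 0.1 dy -0.6 dz 12.7 wz 0.001 dist 12.7
```

>>> arm_command(plan=[{"dx": 0.5,"dy": 0.3,"dz": 1,"wx": 0,"wy": 0,"wz": 0,"jaw": 1},{"dx": 0.5,"dy": 0.3,"dz": 3,"wx": 0,"wy": 0,"wz": 0,"jaw": 1},{"dx": 0.5,"dy": 0.3,"dz": 5,"wx": 0,"wy": 0,"wz": 0,"jaw": 1},{"dx": 0.5,"dy": 0.3,"dz": 7,"wx": 0,"wy": 0,"wz": 0,"jaw": 1},{"dx": 0.5,"dy": 0.3,"dz": 9,"wx": 0,"wy": 0,"wz": 0,"jaw": 1},{"dx": 0.5,"dy": 0.3,"dz": 9,"wx": 0,"wy": 0,"wz": 0,"jaw": 1}])

```text
time: 30.6
tool_pos: [457.7, 211.4, 270.2]
tcp_rot: [180.0, -0.0, 122.0]
ft_force: [1.6, 4.8, -2.9]
finger_gap: 15.2
```

```bash
python3 mv.py 457.3 210.8 267 32
```

```text
t 30.6 pos [457.67 211.4  270.24] rot [ 1.7999e+02 -3.0000e-02  1.2203e+02] yang 32.03 gap 15.22 F [ 1.6  4.8 -2.9] j [ 19.   -1.2 108.7   0.   72.5 -13.1]
dx -0.3 dy -0.6 dz 3.2 wz 0.000 dist 3.3
```

>>> arm_command(plan=[{"dx": 0.5,"dy": 0.4,"dz": 1,"wx": 0,"wy": 0,"wz": 0,"jaw": 1},{"dx": 0.5,"dy": 0.4,"dz": 2,"wx": 0,"wy": 0,"wz": 0,"jaw": 1},{"dx": 0.5,"dy": 0.4,"dz": 3,"wx": 0,"wy": 0,"wz": 0,"jaw": 1},{"dx": 0.5,"dy": 0.4,"dz": 4,"wx": 0,"wy": 0,"wz": 0,"jaw": 1},{"dx": 0.5,"dy": 0.4,"dz": 5,"wx": 0,"wy": 0,"wz": 0,"jaw": 1},{"dx": 0.5,"dy": 0.4,"dz": 5,"wx": 0,"wy": 0,"wz": 0,"jaw": 1},{"dx": 0.5,"dy": 0.4,"dz": 5,"wx": 0,"wy": 0,"wz": 0,"jaw": 1}])

```text
time: 31.3
tool_pos: [457.8, 211.8, 266.1]
tcp_rot: [-180.0, 0.0, 122.0]
ft_force: [-2.8, 1.8, 4.7]
finger_gap: 15.3
```

```bash
python3 mv.py 457.3 210.8 267 32
```

```text
t 31.3 pos [457.77 211.81 266.13] rot [-179.99    0.    122.03] yang 32.03 gap 15.33 F [-2.8  1.8  4.7] j [ 19.   -0.8 108.8  -0.   72.  -13. ]
dx -0.6 dy -0.9 dz -0.9 wz 0.001 dist 1.4
```

Contact at the expected home height. A bit more push to confirm it's a hard stop, then a look.

>>> arm_command(plan=[{"dx": 0,"dy": 0,"dz": 1,"wx": 0,"wy": 0,"wz": 0,"jaw": 1},{"dx": 0,"dy": 0,"dz": 2,"wx": 0,"wy": 0,"wz": 0,"jaw": 1},{"dx": 0,"dy": 0,"dz": 2,"wx": 0,"wy": 0,"wz": 0,"jaw": 1},{"dx": 0,"dy": 0,"dz": 2,"wx": 0,"wy": 0,"wz": 0,"jaw": 1},{"dx": 0,"dy": 0,"dz": 2,"wx": 0,"wy": 0,"wz": 0,"jaw": 1}])

```text
time: 31.8
tool_pos: [457.9, 211.9, 266.1]
tcp_rot: [-180.0, 0.0, 122.0]
ft_force: [-12.6, -2.2, 23.5]
finger_gap: 15.2
```

```bash
python3 mv.py;python3 - <<'E'
from ff import *
S=grab("13")
a=S["side"]["pixels"][165:245,190:270,::-1];b=S["side"]["pixels"][240:360,265:385,::-1]
cv2.imwrite("pics/g13.png",np.hstack([cv2.resize(c,(400,400),interpolation=cv2.INTER_CUBIC) for c in(a,b)]))
for p,a in(((503.7,-115.5),2),((532,-197.9),13)):
    print(np.round(fit2(S,*p,4,("top","side"),yaws=[a])[0],2))
E
```

```text
t 31.8 pos [457.89 211.87 266.1 ] rot [-1.8000e+02  1.0000e-02  1.2204e+02] yang 32.04 gap 15.22 F [-12.6  -2.2  23.5] j [ 19.   -0.8 108.8  -0.   72.  -13. ]
[  28.92  505.15 -114.83   -3.45]
[  21.45  533.83 -197.31   10.42]
```

View pics/g13.png

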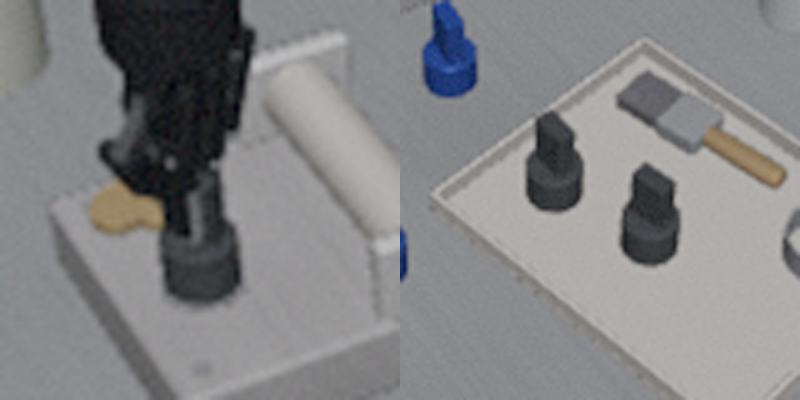

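View pics/top13.png

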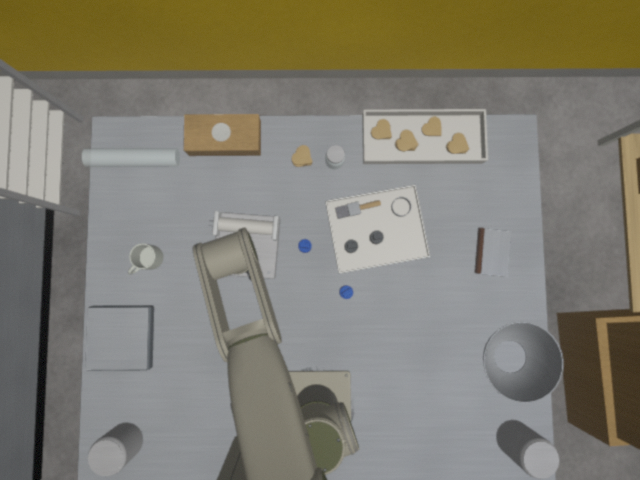

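```bash
python3 -c "
from bench import *
print(hand_in())"; python3 mv.py
```

```text
the job is handed in; nothing more can be done
None
the job is handed in; nothing more can be done
```

Socket_3, the one nearest the cutter, fits: it is pushed fully home on the nut and still held at the 60 N grip setting. (I numbered the sockets 1 to 3 by position in the pan, starting from the press side.) The job is handed in at about 32 s of robot time.

**The two that did not fit:** sockets 1 and 2 each stopped about 17.7 mm above the washer, at rim height about 70.7 mm. They stayed at that height wherever I shifted them over the nut. I stood both back in the pan and let go. The last pictures show them upright at about (505, -115) and (534, -197), well inside the pan edges.

**Socket_3 on the nut:**
- It slid down past the nut's top without resistance and stopped hard with the TCP at z = 266.1 mm. I had expected about 267 mm at home height.
- Pushing 2 mm further raised the vertical force from 4.7 to 23.5 N with no more travel.
- The gripper read upright (roll within 0.01° of vertical), the finger gap was 15.2 mm, and the side picture shows the cup covering the nut down to the washer.

**Not fully settled:**
- The side camera's estimate of a held socket differed from the arm's own reading by about 2–3 mm, so I relied on contact rather than pictures for the final alignment.
- Because of that mismatch, socket 1's test on the nut was less thorough than socket 2's. Socket 3 going fully home makes that moot.
- A sideways push of about 13 N on the wrist remains in the final pose.
- I saw no bystander moved in the last pictures, but did not measure them.

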